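# Balance a heel on an upturned last and nip it in the heel press

### The job

Set the low heel on the domed heel seat of the upturned shoe last in the press, flat breast towards the toe: lay it down gently, never drop it, so that when you let go it balances there by itself, level and centred. Then wind the press's handwheel clockwise by its crank handle until the rubber pad bears on the heel and holds it, without driving the pad right home into its cup. Leave the tall heel, the tin and the hammer where they are.

Things in the scene. Friction and masses are not known exactly. Their poses are not given: they have to be found in the camera images.
- heel: Low shoe heel to fit: stacked brown leather, black rubber top, 32 mm high, 60 to 105 g. D-shaped from above, sides upright: flat breast at x = +24.5 mm, flat sides at y = +-27 mm, round back to x = -33.5 mm. It stands as it is to be fitted: flat seat face down, black top-piece up, breast roughly away from the robot. Origin on the underside under its centre of mass; z up.
- breast (a point): Middle of the low heel's flat breast, 24.5 mm along +x from the heel's origin and 16 mm above its underside.
- seat (a point): Highest point of the domed heel seat of a pale wooden last (shoe form, 235 mm long) fixed sole up in the press, 86 mm above the bench. The dome is half an ellipsoid, half axes 38 (x), 32 (y), 14 mm (z): a heel set off-centre leans. x points along the last to its toe, roughly away from the robot; y left, z up. The press's vertical screw axis passes through this point.
- press: The grey iron press, fixed; origin on the bench under the seat, axes as the seat's. Above the seat hang the pad, the head (48 mm across, 228 to 272 mm up) and the handwheel, so the heel must come in from -x, which is open, with the tool leaned back some 35 to 45 degrees. Its column, 80 mm wide, 270 mm high, stands at x = +78, y = +142 mm; an arm above 205 mm joins it to the head.
- pad_face (a point): Centre of the lower face of the round black rubber pad, 40 mm across, under the ram straight above the seat; 189 to 198 mm above the bench at the start. It goes down as the wheel is wound clockwise, without turning. Pressed, the rubber gives up to 10 mm into its 46 mm steel cup, at 4 N per mm, and is then solid.
- pad: The same rubber pad as a body; origin at the centre of its lower face.
- crank (a point): Grip point of the crank handle, an upright wooden handle 18 mm thick, 51 mm tall on the handwheel's rim, its axis 50 mm from the screw axis, free to spin on its pin. The point is on that axis, 316 mm above the bench, 23 mm below the handle's top. At the start it is on the far side of the wheel from the robot.
- wheel (a joint): Turn of the handwheel (112 mm across, rim 276 to 288 mm above the bench; it stays at this height) in rad, growing clockwise seen from above, 0 to 1.3 at the start, stop at 12.9. One turn clockwise lowers the pad 45 mm (a steep screw). Stiff: 0.35 N m, about 7 N at the crank handle; it stays where it is left.
- tall_heel: Bystander: a taller heel of the same leather and rubber, 58 mm high, 48 mm wide; origin under its middle. The two heels stand side by side, either way round.
- tin: Bystander: closed cement tin with a yellow label, 74 mm across, 85 mm high; origin at the centre of its underside.
- hammer: Bystander: hammer with a wooden handle, 240 mm long, lying flat along its x axis.

How it is judged:
On the way, in this order (a step that is already met when the one before it is completed fails the run):
1. the low heel balances by itself on the heel seat: centred within 9 mm, level within 8 degrees, breast to the toe, touched by neither fingers nor pad, at rest (horizontal distance between heel and seat below 0.009 m and z of heel in the frame of seat between -0.004 and 0.004 m and angle between heel's own z axis and vertical below 0.14 rad and x of breast in the frame of seat above 0.012 m and angle between the x axis of heel and the x axis of seat, either way round below 0.26 rad and contact force between each of the fingers, pad and heel below 0.05 N and linear speed of heel below 0.03 m/s and angular speed of heel below 0.1 rad/s), for 0.4 s.
2. the pad has been wound down and bears on the heel with more than 4 N (contact force between pad and heel above 4 N), for 0.2 s.
At the end, for the whole second after the job is handed in: The low heel sits at rest on the heel seat, its centre within 10 mm of the seat's highest point in plan, level within 8 degrees, its breast towards the toe within 15 degrees, and the rubber pad bears on it with more than 4 N (about 1 mm of give) (horizontal distance between heel and seat below 0.01 m and z of heel in the frame of seat between -0.004 and 0.004 m and angle between heel's own z axis and vertical below 0.14 rad and x of breast in the frame of seat above 0.012 m and angle between the x axis of heel and the x axis of seat, either way round below 0.26 rad and contact force between pad and heel above 4 N and linear speed of heel below 0.02 m/s and angular speed of heel below 0.1 rad/s); the robot touches nothing.
It fails at once if the heel is dropped or knocked: it moves faster than 0.4 m/s (a free fall of about 8 mm) with no finger on it (contact force between the fingers and heel below 0.01 N and linear speed of heel above 0.4 m/s).
It fails at once if the pad is driven right home into its cup: more than 45 N on the heel (contact force between pad and heel above 45 N).
It fails at once if the tall heel, tin or hammer is moved by more than 15 mm (distance of any of tall_heel, tin, hammer from where it was at the start of the episode above 0.015 m).
It also fails if it takes over 72 s, if anything falls off the work surface, if the arm or the gripper's body presses on something with over 40 N, if the wrist force passes 120 N, or if a joint passes its speed limit or range.

### The arm

A 6-joint arm with a two-finger parallel gripper is mounted at the origin on the work surface. World frame = base frame: x ahead of the robot, y to its left, z up, the work surface at z = 0. Lengths are in m, angles in rad, forces in N, time in s.
With the tool pointing down it reaches from about 0.35 to 0.975 m from the base axis. Payload 4.9 kg.
Tool frame: the origin (TCP) lies midway between the tips of the shut fingers; the grasp point (between the pads) lies 19 mm behind it (ctrl.hold_point_z is the distance from the TCP to the grasp point, in m); z points along the fingers, y is the line along which they close (so a half turn about z gives the same grasp; the last joint's range is limited). The gripper opens to 85 mm and grips with 20 to 120 N. Pads are 22 mm wide; open, the fingers measure 114 mm over their backs; the gripper's body (76 mm by 85 mm) begins 54 mm behind the grasp point. The pads swing forward as they close: fully open they stand 13 mm farther back than shut.
Start: joints at [1.044, 0.053, 1.613, -0, 1.476, -0.119], TCP at [0.248, 0.574, 0.231] pointing down, gripper open.
Joint ranges: [-3.01, 3.01], [-1.01, 2.22], [0.06, 2.58], [-1.02, 4.17], [0.09, 2.62], [-3.14, 3.14]. Speed limits (rad/s): [2.57, 2.57, 3.14, 3.14, 3.14, 3.14].

### API

Orientations are given as a rotation vector (axis times angle).
In Python, from station import status, viewer, finish_job, ctrl gives the robot as it stands.
- The arm moves only by the shell command python3 -m jog 'ROWS' [FORCE]. ROWS is JSON, a list of rows, each a list of 7 numbers: the turn, a rotation vector about the tool's x, y, z each as a share of 5 degrees, from -1 to 1, then the shift along the tool's x, y, z each as a share of 30 mm, from -1 to 1, then the opening, from -1 (shut) to 1 (fully open). A call has 1 to 5 rows; each row shifts and turns the commanded pose from where the row before left it, along the tool's axes as they then stand; what a row does not reach is not made up. A row lasts 1/8 s, in which the tool goes at most 62.5 mm and 10.7 degrees, less where a joint would pass 70% of its speed; a pose out of reach is approached as far as the arm can. A call with a number of a shift or a turn outside -1 to 1 is refused whole. A call with a gripper value outside its range is refused whole. The fingers move at their own pace and stop on an object; FORCE is the grip in N (left out, the last holds). Time passes only in rows, so rows that do not move let the fingers close. It gives the time, the measured TCP pose, the force, the opening and the grip force at its end, in the units of the state.
- status.get_obs(): the state, without advancing time (a new reading comes with each control period).
- viewer.get_image(name): name is "side" or "top" or "wrist"; returns a dict with "img" (384x512x3 uint8, red, green, blue), "fovy" (degrees; the focal length in pixels is half the picture's height over the tangent of half this angle, whatever the lens; pixels are square), "cx", "cy" (the principal point, pixels), "rvec" (rotation vector, rad) and "tvec" (3), from world to camera coordinates, as OpenCV has them. Camera axes: x right, y down, z forward; pixel columns grow to the right and rows downward; lengths in m; the calibration is good to about 2 mm. A picture is of the moment at which its call begins. There is no depth.
- finish_job(): hands the job in; it is judged then, once.
The state is a dict: "t": time; "q": joint angles; "dq": joint speeds; "effort": joint torques, N m; "tool_pos": TCP position; "tool_rot": TCP orientation; "contact_force": force on the tool from outside, world axes, zero at the start; "wrist_torque": the same for the moment, N m; "opening": finger opening in m; "grip_force": force on a finger pad.
Only numpy, scipy, OpenCV 4.12 (cv2) and the standard library are available. Lean on these libraries where they do the work, as an engineer would, in place of code of your own. Each camera call takes 0.05 s, during which the arm holds its last target. There are 200 camera calls.

## Working session

There is one attempt and no reset: what is moved stays moved. The work goes in short steps, Python scripts to look and compute and a shell command to move; the robot and the scene stay as the last step left them, time stands still between calls to the robot, and variables do not carry over. Pictures are saved under pics/ and viewed, at most 10 in all, crops included, and the job is handed in when it is done.

```bash
ls; mkdir -p pics
cat > h.py <<'E'
import numpy as np, cv2
from scipy.spatial.transform import Rotation as R
from station import status, viewer, finish_job, ctrl
def grab(n,fn=None):
    d=viewer.get_image(n)
    if fn: cv2.imwrite('pics/'+fn,d['img'][:,:,::-1])
    return d
def cam(d):
    Rm=R.from_rotvec(d['rvec']).as_matrix(); t=np.array(d['tvec']); f=192/np.tan(np.radians(d['fovy'])/2)
    return Rm,t,f
def ray(d,u,v):
    Rm,t,f=cam(d); r=Rm.T@np.array([(u-d['cx'])/f,(v-d['cy'])/f,1]); return -Rm.T@t, r
def onz(d,u,v,z):
    c,r=ray(d,u,v); return c+r*(z-c[2])/r[2]
def proj(d,p):
    Rm,t,f=cam(d); q=Rm@np.array(p)+t; return np.array([d['cx']+f*q[0]/q[2],d['cy']+f*q[1]/q[2]])
E
python3 - <<'E'
from h import *
a=[grab(n) for n in('side','top','wrist')]
for d in a: print(d['fovy'],d['cx'],d['cy'],ray(d,256,192))
cv2.imwrite('pics/1.png',a[0]['img'][:,:,::-1]);cv2.imwrite('pics/2.png',a[1]['img'][:,:,::-1])
import pickle;pickle.dump(a,open('a.pkl','wb'))
print(ctrl.hold_point_z, status.get_obs())
E
```

```text
pics
53.3247564108219 256.94216137906153 196.66845353372713 (array([ 0.24717915, -0.64685331,  0.97140617]), array([ 0.25725385,  0.63218203, -0.73097296]))
49.35579779370206 248.7069870861422 192.0281984365235 (array([ 0.42792996, -0.01238717,  1.26413905]), array([ 0.0880963 , -0.01819842, -0.99609863]))
60.62768371617517 254.4380237168799 192.32643805323727 (array([0.17917442, 0.60321374, 0.37346904]), array([ 0.26841183, -0.11215409, -0.95676547]))
0.0187 {'t': 0.15, 'q': array([ 1.04400647e+00,  5.32180091e-02,  1.61396424e+00, -4.52257822e-06,
        1.47599674e+00, -1.19004313e-01]), 'dq': array([-8.15275108e-04, -2.37277635e-03, -4.54850677e-03,  6.50331331e-04,
       -2.65975406e-04, -9.67533938e-05]), 'effort': array([ 8.31590278e-04, -3.94239664e+01, -3.70723200e+01, -9.28190389e-05,
        4.58286799e-03, -3.03361151e-05]), 'tool_pos': array([0.24762148, 0.57333217, 0.23034608]), 'tool_rot': array([-6.36017171e-01, -3.07602752e+00,  2.36489865e-03]), 'contact_force': array([ 0.48600552, -0.04237421,  0.15035037]), 'wrist_torque': array([ 0.01186712, -0.0587083 ,  0.0061    ]), 'grip_force': 0.0, 'opening': 0.08556279345991097}
```

View pics/1.png

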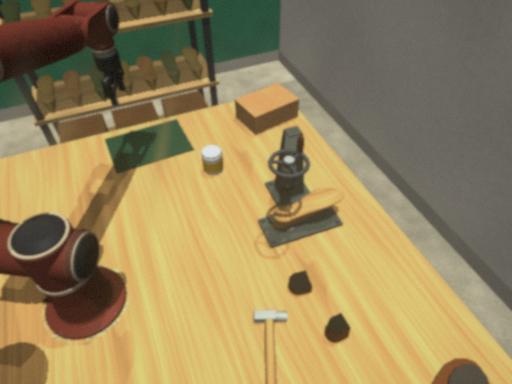

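View pics/2.png

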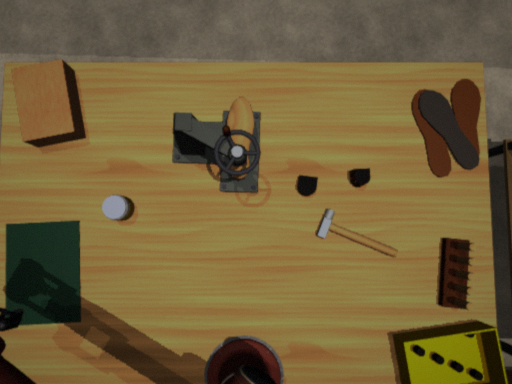

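The side view shows the two heels at (300,283) and (337,328), the press with its wheel at (289,163), and the hammer at (270,345). In the top view the heels are at (307,185) and (359,177), the wheel at (237,152) and the tin at (117,208). I'll zoom in next.

Run:
```python
from h import *
import pickle;a=pickle.load(open('a.pkl','rb'))
s,t=a[0]['img'],a[1]['img']
c1=cv2.resize(t[85:205,165:385],None,fx=3.6,fy=3.6,interpolation=cv2.INTER_CUBIC)
c2=cv2.resize(s[115:350,230:370],None,fx=4,fy=4,interpolation=cv2.INTER_CUBIC)[:600] 
cv2.imwrite('pics/3.png',c1[:600,:800,::-1])
c2=cv2.resize(s[118:350,230:370],None,fx=2.55,fy=2.55,interpolation=cv2.INTER_CUBIC)
cv2.imwrite('pics/4.png',c2[:,:,::-1])
# dark masks for heels
for d,(x0,x1,y0,y1) in ((a[0],(280,360,262,350)),(a[1],(285,385,160,205))):
    g=d['img'][y0:y1,x0:x1].max(2); m=(g<75).astype(np.uint8)
    n,l,st,c=cv2.connectedComponentsWithStats(m)
    for i in range(1,n):
        if st[i,4]>60: print(st[i]+[x0,y0,0,0,0],c[i]+[x0,y0])
```

```text
[290 273  20  19 273] [299.26007326 282.44322344]
[327 316  21  19 264] [336.75378788 325.67045455]
[349 169  21  18 322] [358.98136646 176.60869565]
[297 176  21  20 339] [306.32743363 184.90265487]
```

View pics/3.png

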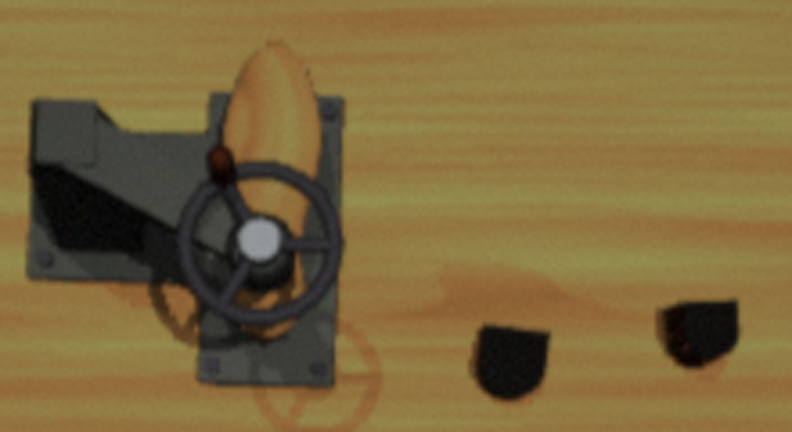

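View pics/4.png

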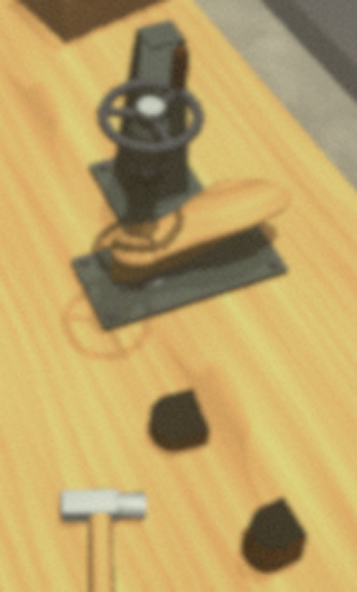

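Comparing how much side each heel shows, the left one in the top view (306,185), which is (299,282) in the side view, is the low heel. The right one shows more brown side, so it is the tall one. The crank knob is at about (226,130) in the top view.

```bash
cat >> h.py <<'E'
def tri(d1,p1,d2,p2):
    c1,r1=ray(d1,*p1);c2,r2=ray(d2,*p2)
    k=np.linalg.lstsq(np.c_[r1,-r2],c2-c1,rcond=None)[0]
    a,b=c1+k[0]*r1,c2+k[1]*r2; return (a+b)/2,np.linalg.norm(a-b)
def pose():
    o=status.get_obs(); return np.array(o['tool_pos']),R.from_rotvec(o['tool_rot'])
def Rt(lean,yaw,flip=0):
    # tool z = forward(yaw) leaned: lean 0 = down; tool y along horizontal
    z=np.array([np.sin(lean)*np.cos(yaw),np.sin(lean)*np.sin(yaw),-np.cos(lean)])
    y=np.array([-np.sin(yaw),np.cos(yaw),0]); 
    if flip: y=-y
    return R.from_matrix(np.c_[np.cross(y,z),y,z])
def go(p,rot,grasp=False):
    """print shift then turn in tool units (rows of 30mm / 5deg)"""
    q,r=pose(); p=np.array(p,float)
    if grasp: p=p-rot.apply([0,0,ctrl.hold_point_z])
    print('turn x5deg',np.round((r.inv()*rot).as_rotvec()/np.radians(5),2),'| shift x30mm now-axes',np.round(r.inv().apply(p-q)/.03,2),'final-axes',np.round(rot.inv().apply(p-q)/.03,2))
E
python3 - <<'E'
from h import *
import pickle;a=pickle.load(open('a.pkl','rb'))
s,t,w=a
print([x for x in dir(ctrl) if x[0]!='_'])
p,r=pose();print(r.as_matrix().round(2)); print('cam in tool',r.inv().apply(ray(w,256,192)[0]-p),r.inv().apply(ray(w,256,192)[1]))
T=lambda u,v:(165+u/3.6-.36,85+v/3.6-.36)
S=lambda u,v:(230+u/2.55-.3,118+v/2.55-.3)
print('hub',tri(t,T(259,239),s,S(151,105)),onz(t,*T(259,239),.295))
print('wheelring top',onz(t,*T(260,243),.288), 'side',onz(s,*S(150,118),.288))
print('crank top',onz(t,*T(219,158),.339))
for z in(.032,.0,.058):print(z,onz(t,306.3,184.9,z),onz(t,359,176.6,z))
for z in(.032,.0,.058):print(z,onz(s,299.3,282.4,z),onz(s,336.8,325.7,z))
print('plate edges',[onz(t,*T(*k),.008) for k in((343,97),(333,384),(199,382),(27,277))])
print('heelbreast',[onz(t,*T(*k),.032) for k in((480,325),(549,332))])
print('breast tall',[onz(t,*T(*k),.058) for k in((690,303),(738,299))])
print('tin',onz(t,117,207,.085),'hammer',onz(t,326,222,.02),onz(t,395,254,.01))
E
```

```text
['MotionError', 'hold_point_z']
[[-0.92  0.4  -0.  ]
 [ 0.4   0.92 -0.  ]
 [ 0.   -0.   -1.  ]]
cam in tool [ 7.47111684e-02  6.12957180e-05 -1.43109503e-01] [-0.29105609  0.00499583  0.95670529]
hub (array([0.61108415, 0.01514063, 0.29339291]), np.float64(0.0010420613129363044)) [0.61028342 0.01527007 0.295     ]
wheelring top [0.60893886 0.01480855 0.288     ] side [0.60481672 0.00288399 0.288     ]
crank top [0.65335491 0.03912861 0.339     ]
0.032 [ 0.55790617 -0.18408676  0.032     ] [ 0.58256012 -0.34096428  0.032     ]
0.0 [ 0.56128179 -0.18854599  0.        ] [ 0.58657604 -0.34949779  0.        ]
0.058 [ 0.55516348 -0.18046364  0.058     ] [ 0.57929719 -0.33403081  0.058     ]
0.032 [ 0.55509987 -0.19604708  0.032     ] [ 0.58592904 -0.34354484  0.032     ]
0.0 [ 0.5655889  -0.18069078  0.        ] [ 0.59746824 -0.33321292  0.        ]
0.058 [ 0.54657753 -0.20852407  0.058     ] [ 0.57655343 -0.35193953  0.058     ]
plate edges [array([ 0.78686347, -0.0479743 ,  0.008     ]), array([ 0.54112249, -0.03878256,  0.008     ]), array([0.54290319, 0.0735698 , 0.008     ]), array([0.6319776 , 0.21912223, 0.008     ])]
heelbreast [array([ 0.58774628, -0.15973407,  0.032     ]), array([ 0.58188009, -0.21659821,  0.032     ])]
breast tall [array([ 0.6021646 , -0.32673753,  0.058     ]), array([ 0.60539804, -0.36566482,  0.058     ])]
tin [0.4900389  0.35861824 0.085     ] hammer [ 0.44831983 -0.24283685  0.02      ] [ 0.35333768 -0.44833595  0.01      ]
```

Run:
```python
from h import *
go([0.43,-0.1,0.25],Rt(0,-.1))
```

```text
turn x5deg [-0.02 -0.   -3.53] | shift x30mm now-axes [-14.48 -18.19  -0.63] final-axes [ -8.29 -21.73  -0.66]
```

```bash
python3 -m jog '[[0,0,-0.88,0,0,-0.16,1],[0,0,-0.88,0,0,-0.16,1],[0,0,-0.88,0,0,-0.16,1],[0,0,-0.88,0,0,-0.16,1],[0,0,0,-0.38,-1,0,1]]' | tail -c 300
for i in 1; do :; done
python3 -m jog '[[0,0,0,-0.38,-1,0,1],[0,0,0,-0.38,-1,0,1],[0,0,0,-0.38,-1,0,1],[0,0,0,-0.38,-1,0,1],[0,0,0,-0.38,-1,0,1]]' >/dev/null
python3 -m jog '[[0,0,0,-0.38,-1,0,1],[0,0,0,-0.38,-1,0,1],[0,0,0,-0.38,-1,0,1],[0,0,0,-0.38,-1,0,1],[0,0,0,-0.38,-1,0,1]]' >/dev/null
python3 -m jog '[[0,0,0,-0.38,-1,0,1],[0,0,0,-0.38,-1,0,1],[0,0,0,-0.38,-1,0,1],[0,0,0,-0.38,-1,0,1],[0,0,0,-0.38,-1,0,1]]' >/dev/null
python3 -m jog '[[0,0,0,-0.38,-1,0,1],[0,0,0,-0.38,-1,0,1],[0,0,0,-0.38,-1,0,1],[0,0,0,-0.38,-1,0,1],[0,0,0,-0.38,-1,0,1]]' >/dev/null
python3 -m jog '[[0,0,0,0,0,0,1],[0,0,0,0,0,0,1]]'
python3 - <<'E'
from h import *
print(pose()[0]); go([0.52,-0.187,0.22],Rt(0,-.1))
E
```

```text
t: 0.78
tool_pos: [0.2559, 0.5433, 0.2505]
tool_rot: [-0.154, -3.138, -0.0]
contact_force: [-0.3, -0.3, 0.2]
opening: 0.0852
grip_force: 0.0
t: 3.52
tool_pos: [0.4225, -0.0767, 0.2502]
tool_rot: [-0.158, -3.137, -0.001]
contact_force: [0.2, 0.6, 0.5]
opening: 0.0852
grip_force: 0.0
[ 0.42251034 -0.07672227  0.25022448]
turn x5deg [ 0.01 -0.01 -0.01] | shift x30mm now-axes [-3.6  -3.33  1.  ] final-axes [-3.6  -3.33  1.01]
```

```bash
python3 -m jog '[[0,0,0,-0.9,-0.83,0.25,1],[0,0,0,-0.9,-0.83,0.25,1],[0,0,0,-0.9,-0.83,0.25,1],[0,0,0,-0.9,-0.83,0.25,1],[0,0,0,0,0,0,1]]' >/dev/null
python3 -m jog '[[0,0,0,0,0,0,1]]'
python3 - <<'E'
from h import *
d=grab('wrist','5.png')
import pickle;pickle.dump((d,grab('top')),open('b.pkl','wb'))
print(proj(d,[.559,-.187,.032]))
E
```

```text
t: 4.28
tool_pos: [0.52, -0.1859, 0.2205]
tool_rot: [-0.156, -3.137, -0.001]
contact_force: [0.2, 0.5, -0.3]
opening: 0.0857
grip_force: 0.0
[256.61553539 203.35903132]
```

View pics/5.png

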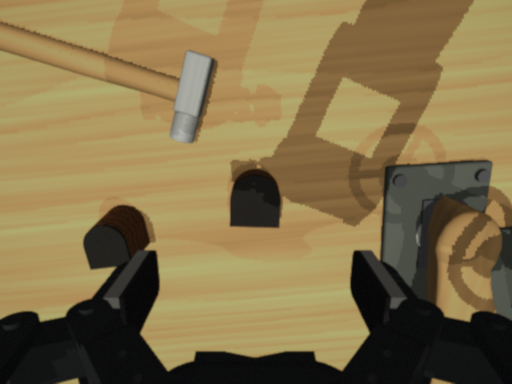

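The wrist view shows the low heel's black top at x 230–280, with the breast edge at row 227 (image down is +x). The tall heel is at (115,235), and the press plate's corners are at (388,167) and (491,161).

Run:
```python
from h import *
import pickle;d,t=pickle.load(open('b.pkl','rb'))
im=d['img'][150:240,215:295].astype(int)
m=(im.max(2)<45).astype(np.uint8)
n,l,st,c=cv2.connectedComponentsWithStats(m);i=1+st[1:,4].argmax();print(st[i])
m=(l==i).astype(np.uint8)
ys,xs=np.nonzero(m)
P=np.array([onz(d,x+215,y+150,.032)[:2] for y,x in zip(ys,xs)])
# breast line: max row per column, side lines
b=[]; 
for x in range(xs.min()+5,xs.max()-4): b.append((x+215,ys[xs==x].max()+150.5))
b=np.array([onz(d,*k,.032)[:2] for k in b]); k=np.polyfit(b[:,1],b[:,0],1); yaw=-np.arctan(k[0]); print('yaw',yaw)
L=[];Rr=[]
for y in range(ys.max()-20,ys.max()-3): 
    r=xs[ys==y]; L.append(onz(d,r.min()+214.5,y+150,.032)[:2]); Rr.append(onz(d,r.max()+215.5,y+150,.032)[:2])
for s_ in(L,Rr):
    s_=np.array(s_); print('side yaw',np.polyfit(s_[:,0],s_[:,1],1)[0])
ex=np.array([np.cos(yaw),np.sin(yaw)]);ey=np.array([-ex[1],ex[0]])
br=(b@ex).mean(); lo=(np.array(L)@ey).mean(); hi=(np.array(Rr)@ey).mean(); bk=(P@ex).min()
print('width',hi-lo,'length',br-bk); o=ex*(br-.0245)+ey*(lo+hi)/2; print('origin',o, 'from back',ex*(bk+.0335)+ey*(lo+hi)/2)
print('plate',[onz(d,*q,.008) for q in((388,167),(491,161),(382,265))])
```

```text
[  16   20   49   56 2377]
yaw -0.13667316586555453
side yaw -0.12115628016725127
side yaw -0.15729705173663705
width 0.051470562482515345 length 0.06167456462893617
origin [ 0.55937459 -0.18900798] from back [ 0.55573429 -0.18850733]
plate [array([ 0.53935563, -0.03871476,  0.008     ]), array([0.54384893, 0.0741465 , 0.008     ]), array([ 0.66113926, -0.04366328,  0.008     ])]
```

Run:
```python
from h import *
y=-.137; r=Rt(np.radians(42),y)
g=np.array([.559+.006*np.cos(y),-.189+.006*np.sin(y),.021])
go(g-r.apply([0,0,.09]),r,True)
```

```text
turn x5deg [ 0.16 -8.39  0.41] | shift x30mm now-axes [0.92 0.11 3.97] final-axes [3.34 0.08 2.34]
```

```bash
python3 -m jog '[[0.02,-0.93,0.05,0,0,0,1],[0.02,-0.93,0.05,0,0,0,1],[0.02,-0.93,0.05,0,0,0,1],[0.02,-0.93,0.05,0,0,0,1],[0.02,-0.93,0.05,0,0,0,1]]' >/dev/null
python3 -m jog '[[0.02,-0.93,0.05,0,0,0,1],[0.02,-0.93,0.05,0,0,0,1],[0.02,-0.93,0.05,0,0,0,1],[0.02,-0.93,0.05,0,0,0,1],[0,0,0,0.84,0.02,0.58,1]]' >/dev/null
python3 -m jog '[[0,0,0,0.84,0.02,0.58,1],[0,0,0,0.84,0.02,0.58,1],[0,0,0,0.84,0.02,0.58,1],[0,0,0,0,0,0,1],[0,0,0,0,0,0,1]]'
python3 - <<'E'
from h import *
y=-.137; r=Rt(np.radians(42),y)
g=np.array([.559+.006*np.cos(y),-.189+.006*np.sin(y),.021])
go(g,r,True)
d=grab('wrist','6.png')
E
```

```text
t: 6.25
tool_pos: [0.493, -0.181, 0.1033]
tool_rot: [0.17, 2.404, -0.068]
contact_force: [0.7, 0.7, 0.4]
opening: 0.0857
grip_force: 0.0
turn x5deg [-0.05 -0.   -0.03] | shift x30mm now-axes [0.04 0.05 3.03] final-axes [0.04 0.03 3.03]
```

View pics/6.png

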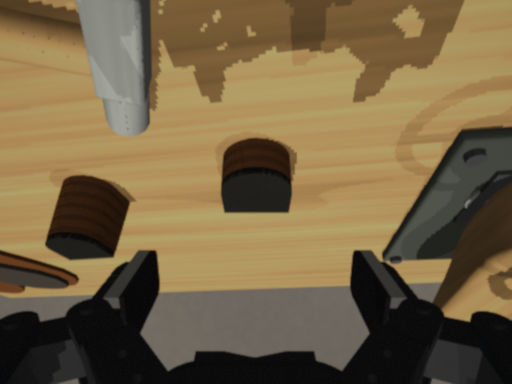

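The heel is centred between the fingers at (256,180), and the hammer is off to the left. I'll advance and grip.

```bash
python3 -m jog '[[0,0,0,0.01,0.01,0.75,1],[0,0,0,0.01,0.01,0.75,1],[0,0,0,0.01,0.01,0.75,1],[0,0,0,0.01,0,0.75,1],[0,0,0,0,0,0,1]]' 40
python3 -m jog '[[0,0,0,0,0,0,1],[0,0,0,0,0,0,0],[0,0,0,0,0,0,-1],[0,0,0,0,0,0,-1],[0,0,0,0,0,0,-1]]' 40
python3 -m jog '[[0,0,0,0,0,0,-1],[0,0,0,0,0,0,-1],[0,0,0,0,0,0,-1]]' 40
python3 - <<'E'
from h import *
y=-.137; r=Rt(np.radians(42),y)
g=np.array([.559+.006*np.cos(y),-.189+.006*np.sin(y),.021])
go(g,r,True);go(g+[-.06,0,.19],r,True)
d=grab('wrist','7.png')
E
```

```text
t: 6.92
tool_pos: [0.5519, -0.1883, 0.034]
tool_rot: [0.17, 2.406, -0.065]
contact_force: [-0.1, 0.3, 0.0]
opening: 0.0853
grip_force: 0.0
t: 7.55
tool_pos: [0.5533, -0.1898, 0.0374]
tool_rot: [0.171, 2.4, -0.069]
contact_force: [-0.8, 1.0, 9.3]
opening: 0.0124
grip_force: 4.4
t: 7.92
tool_pos: [0.5532, -0.19, 0.0372]
tool_rot: [0.171, 2.4, -0.07]
contact_force: [-1.3, 0.7, 8.2]
opening: 0.0003
grip_force: 4.0
turn x5deg [-0.07  0.04 -0.03] | shift x30mm now-axes [0.07 0.06 0.04] final-axes [0.07 0.06 0.04]
turn x5deg [-0.07  0.04 -0.03] | shift x30mm now-axes [-2.71 -0.25 -5.98] final-axes [-2.69 -0.21 -5.99]
```

View pics/7.png

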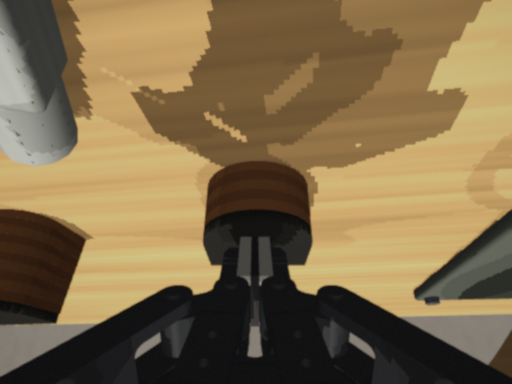

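The fingers shut on top of the heel, because my sign for the grasp-point offset was wrong (the TCP lies ahead of the grasp point). I'll back off, open, fix the sign and measure the heel again.

```bash
sed -i 's/p=p-rot.apply/p=p+rot.apply/' h.py
python3 -m jog '[[0,0,0,0,0,-0.7,-1],[0,0,0,0,0,-1,0],[0,0,0,0,0,-1,1],[0,0,0,0,0,0,1],[0,0,0,0,0,0,1]]' 40 >/dev/null
python3 -m jog '[[0,0,0,0,0,0,1]]'
python3 - <<'E'
from h import *
y=-.137; r=Rt(np.radians(42),y)
d=grab('wrist','8.png')
im=d['img'].astype(int); im=im[120:250,180:335]; m=((im.max(2)<45)&(im.max(2)-im.min(2)<14)).astype(np.uint8)
n,l,st,c=cv2.connectedComponentsWithStats(m);i=1+st[1:,4].argmax();m=l==i;ys,xs=np.nonzero(m);print(st[i]+[180,120,0,0,0])
b=[(x+180,ys[xs==x].max()+120.5) for x in range(xs.min()+6,xs.max()-5)]
b=np.array([onz(d,*k,.032)[:2] for k in b]);k=np.polyfit(b[:,1],b[:,0],1);yaw=-np.arctan(k[0]);print('yaw',yaw,'resid',np.std(b[:,0]-np.polyval(k,b[:,1])))
bt=ys.max()
for yy in (bt-3,bt-8,bt-14):
    q=xs[ys==yy]; A=onz(d,q.min()+179.5,yy+120,.032);B=onz(d,q.max()+180.5,yy+120,.032);print('side',A,B,B-A)
print('breast mid',b.mean(0))
g=np.array([.559+.006*np.cos(y),-.189+.006*np.sin(y),.021])
go(g,r,True)
E
```

```text
t: 8.72
tool_pos: [0.4972, -0.1802, 0.0926]
tool_rot: [0.171, 2.408, -0.064]
contact_force: [0.2, -0.1, 1.0]
opening: 0.0853
grip_force: 0.0
[ 219  177   71   44 2794]
yaw -0.14437641410062177 resid 3.5901195440868736e-17
side [ 0.57354325 -0.21704476  0.032     ] [ 0.58091603 -0.1663074   0.032     ] [0.00737278 0.05073735 0.        ]
side [ 0.56519412 -0.21589958  0.032     ] [ 0.57257725 -0.16505511  0.032     ] [0.00738313 0.05084447 0.        ]
side [ 0.5556833  -0.21519389  0.032     ] [ 0.56314196 -0.16378832  0.032     ] [0.00745866 0.05140558 0.        ]
breast mid [ 0.58335952 -0.19256235]
turn x5deg [-0.03 -0.05 -0.05] | shift x30mm now-axes [-0.12  0.    3.92] final-axes [-0.1  -0.01  3.92]
```

View pics/8.png

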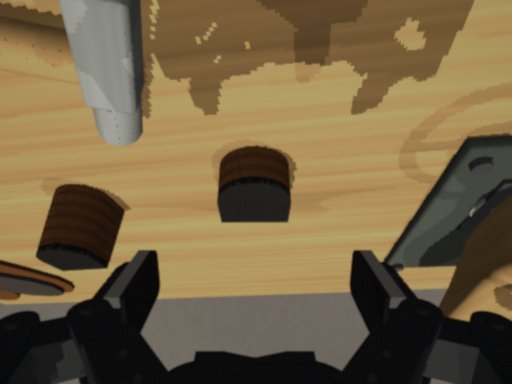

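The heel at (255,184) hasn't moved: its origin is still about (0.559,-0.189). I'll advance to the proper depth.

```bash
python3 -m jog '[[0,0,0,-0.04,0,0.77,1],[0,0,0,-0.04,0,0.77,1],[0,0,0,-0.04,0,0.77,1],[0,0,0,-0.05,0,0.77,1],[0,0,0,0,0,0.77,1]]' 40
python3 -m jog '[[0,0,0,0,0,0,1],[0,0,0,0,0,0,0.5],[0,0,0,0,0,0,0],[0,0,0,0,0,0,-1],[0,0,0,0,0,0,-1]]' 40
python3 -m jog '[[0,0,0,0,0,0,-1],[0,0,0,0,0,0,-1]]' 50
python3 - <<'E'
from h import *
p,r=pose();print('grasp',p-r.apply([0,0,.0187]))
E
```

```text
t: 9.4
tool_pos: [0.5779, -0.1919, 0.0094]
tool_rot: [0.171, 2.408, -0.065]
contact_force: [0.2, -0.3, 0.5]
opening: 0.0858
grip_force: 0.0
t: 10.02
tool_pos: [0.5775, -0.1923, 0.012]
tool_rot: [0.171, 2.405, -0.067]
contact_force: [-1.4, 0.7, 2.4]
opening: 0.0534
grip_force: 43.7
t: 10.28
tool_pos: [0.5778, -0.1923, 0.012]
tool_rot: [0.171, 2.405, -0.067]
contact_force: [-2.8, 0.8, 5.9]
opening: 0.0533
grip_force: 52.3
grasp [ 0.56547784 -0.19053825  0.02592613]
```

```bash
cat >> h.py <<'E'
import os,json
def heelpose(x,y,z,yaw): return np.array([x,y,z]),R.from_euler('z',yaw)
def saverel(x,y,z,yaw):
    p,r=pose();hp,hr=heelpose(x,y,z,yaw); json.dump([list(r.inv().apply(hp-p)),list((r.inv()*hr).as_rotvec())],open('rel.json','w'))
def goheel(x,y,z,yaw):
    hp,hr=heelpose(x,y,z,yaw); a,b=json.load(open('rel.json')); tr=hr*R.from_rotvec(b).inv(); go(hp-tr.apply(a),tr)
def heelnow():
    p,r=pose();a,b=json.load(open('rel.json')); q=r*R.from_rotvec(b); return p+r.apply(a), q.as_euler('zyx'), q.apply([0,0,1])
E
python3 - <<'E'
from h import *
saverel(.559,-.1891,0,-.141)
goheel(.47,-.1891,.12,-.141)
goheel(.475,.02,.12,-.04)
import pickle
# hub centre and wheel refined
t=grab('top'); s=grab('side')
for d,z in((t,.295),(s,.295)):
    u,v=proj(d,[.611,.015,.293]).astype(int); im=d['img'][v-14:v+14,u-14:u+14].astype(int); m=((im.min(2)>105)).astype(np.uint8)
    n,l,st,c=cv2.connectedComponentsWithStats(m); print((u,v),[(st[i],c[i]+[u-14,v-14]) for i in range(1,n) if st[i,4]>15])
pickle.dump((t,s),open('c.pkl','wb'))
E
```

```text
turn x5deg [-0.  0.  0.] | shift x30mm now-axes [-0.49 -0.42 -4.94] final-axes [-0.49 -0.42 -4.94]
turn x5deg [-0.77 -0.   -0.86] | shift x30mm now-axes [ 0.12  6.56 -5.49] final-axes [-0.39  6.91 -5.04]
(np.int64(236), np.int64(150)) [(array([  9,  10,  12,  11, 103], dtype=int32), array([236.55339806, 150.99029126]))]
(np.int64(288), np.int64(159)) [(array([ 0,  0,  6, 10, 47], dtype=int32), array([276.29787234, 148.4893617 ])), (array([12,  0,  9,  6, 41], dtype=int32), array([290.3902439 , 147.17073171])), (array([ 9, 10, 12,  9, 89], dtype=int32), array([288.6741573 , 159.11235955])), (array([ 0, 12,  4,  5, 16], dtype=int32), array([275.8125, 158.9375])), (array([ 0, 19,  3,  7, 17], dtype=int32), array([274.88235294, 166.47058824]))]
```

```bash
python3 -m jog '[[0,0,0,-0.1,-0.08,-0.4,-1],[0,0,0,-0.1,-0.08,-0.9,-1],[0,0,0,-0.1,-0.08,-0.9,-1],[0,0,0,-0.1,-0.08,-0.9,-1],[0,0,0,-0.1,-0.08,-0.9,-1]]' 50
python3 -m jog '[[0,0,0,0,0,-0.9,-1],[-0.4,0,-0.43,0,0.5,-0.1,-1],[-0.37,0,-0.43,0,0.8,0,-1],[0,0,0,0,0.9,0,-1],[0,0,0,0,0.9,0,-1]]' 50
python3 -m jog '[[0,0,0,0,0.9,0,-1],[0,0,0,0,0.9,0,-1],[0,0,0,0,0.9,0,-1],[0,0,0,0,0.9,0,-1],[0,0,0,0,0,0,-1]]' 50
python3 -m jog '[[0,0,0,0,0,0,-1],[0,0,0,0,0,0,-1]]'
python3 - <<'E'
from h import *
import pickle;t,s=pickle.load(open('c.pkl','rb'))
print('hub',tri(t,(236.55,151.0),s,(288.67,159.1)))
print(heelnow()); goheel(.475,.02,.12,-.04)
d=grab('wrist','9.png'); pickle.dump(d,open('d.pkl','wb'))
print('hubproj',proj(d,[.611,.015,.19]),proj(d,[.611,.015,.086]))
E
```

```text
t: 11.0
tool_pos: [0.5066, -0.1937, 0.1105]
tool_rot: [0.171, 2.408, -0.065]
contact_force: [0.4, 0.2, -0.2]
opening: 0.0531
grip_force: 52.7
t: 11.62
tool_pos: [0.4937, -0.0979, 0.1322]
tool_rot: [0.05, 2.412, -0.019]
contact_force: [0.5, -0.6, -1.2]
opening: 0.0534
grip_force: 52.6
t: 12.25
tool_pos: [0.4981, 0.0111, 0.1319]
tool_rot: [0.045, 2.413, -0.018]
contact_force: [0.3, -0.6, -0.2]
opening: 0.0531
grip_force: 52.7
t: 12.5
tool_pos: [0.4986, 0.0084, 0.1327]
tool_rot: [0.051, 2.411, -0.021]
contact_force: [1.0, -0.5, -0.1]
opening: 0.0531
grip_force: 52.7
hub (array([0.61094912, 0.01537447, 0.29254105]), np.float64(0.0002802291845170388))
(array([0.47951911, 0.00976501, 0.12072   ]), array([-0.04169395,  0.00152709,  0.00042257]), array([ 1.52709021e-03, -4.22568800e-04,  9.99998745e-01]))
turn x5deg [-0.01 -0.02 -0.02] | shift x30mm now-axes [ 0.14  0.34 -0.09] final-axes [ 0.14  0.34 -0.09]
hubproj [270.86995253 391.3884532 ] [267.66829789 247.9788703 ]
```

View pics/9.png

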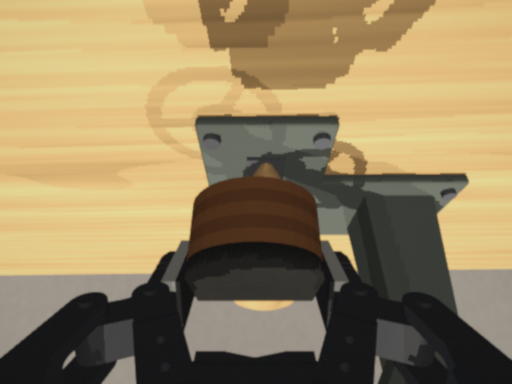

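The wrist view shows the heel held level, and the plate's rear edge from (196,116) to (338,116) is centred at column 267. That agrees with the hub's y. So the seat is at (0.611,0.0153) with yaw -0.04, and I'll approach low.

Run:
```python
from h import *
goheel(.51,.0193,.092,-.04)
goheel(.611,.0153,.092,-.04)
```

```text
turn x5deg [-0.01 -0.02 -0.02] | shift x30mm now-axes [-0.1   0.36  1.38] final-axes [-0.1   0.36  1.38]
turn x5deg [-0.01 -0.02 -0.02] | shift x30mm now-axes [-2.61  0.38  3.63] final-axes [-2.61  0.37  3.63]
```

```bash
python3 -m jog '[[0,-0.02,-0.02,-0.05,0.18,0.69,-1],[0,0,0,-0.05,0.18,0.69,-1],[0,0,0,-0.42,0,0.37,-1],[0,0,0,-0.42,0,0.38,-1],[0,0,0,-0.42,0,0.37,-1]]' 50
python3 -m jog '[[0,0,0,-0.42,0,0.38,-1],[0,0,0,-0.2,0,0.18,-1],[0,0,0,0,0,0,-1],[0,0,0,0,0,0,-1]]' 50
python3 - <<'E'
from h import *
print(heelnow());goheel(.611,.0153,.091,-.04)
d=grab('side');t=grab('top')
E
```

```text
t: 13.18
tool_pos: [0.5801, 0.0158, 0.1041]
tool_rot: [0.049, 2.409, -0.021]
contact_force: [0.1, -0.8, 0.1]
opening: 0.0533
grip_force: 52.7
t: 13.68
tool_pos: [0.604, 0.0157, 0.1039]
tool_rot: [0.048, 2.41, -0.021]
contact_force: [-0.1, 0.5, -0.1]
opening: 0.0527
grip_force: 52.7
(array([0.58491996, 0.01697708, 0.09192383]), array([-0.03918146,  0.00016407, -0.00072461]), array([1.64074688e-04, 7.24606249e-04, 9.99999724e-01]))
turn x5deg [ 0.   -0.    0.01] | shift x30mm now-axes [-0.63 -0.02  0.6 ] final-axes [-0.63 -0.02  0.6 ]
```

```bash
python3 -m jog '[[0,0,0,-0.2,0,0.2,-1],[0,0,0,-0.21,-0.01,0.2,-1],[0,0,0,-0.22,-0.01,0.2,-1],[0,0,0,0,0,0,-1],[0,0,0,0,0,0,-1]]' 50
python3 - <<'E'
from h import *
print(heelnow());goheel(.611,.0153,.086,-.04)
d=grab('side');u,v=proj(d,[.611,.015,.11]).astype(int);print(u,v)
cv2.imwrite('pics/10.png',cv2.resize(d['img'][v-75:v+65,u-80:u+80],None,fx=4,fy=4,interpolation=cv2.INTER_CUBIC)[:,:,::-1])
E
```

```text
t: 14.4
tool_pos: [0.6305, 0.0143, 0.1033]
tool_rot: [0.047, 2.41, -0.021]
contact_force: [-0.4, -0.5, -0.8]
opening: 0.0529
grip_force: 52.7
(array([0.61145642, 0.01553107, 0.09124432]), array([-3.88187330e-02,  7.11398433e-05, -7.08300040e-04]), array([7.11398432e-05, 7.08299979e-04, 9.99999747e-01]))
turn x5deg [ 0.   -0.    0.02] | shift x30mm now-axes [ 0.13 -0.01  0.12] final-axes [ 0.13 -0.01  0.12]
285 204
```

View pics/10.png

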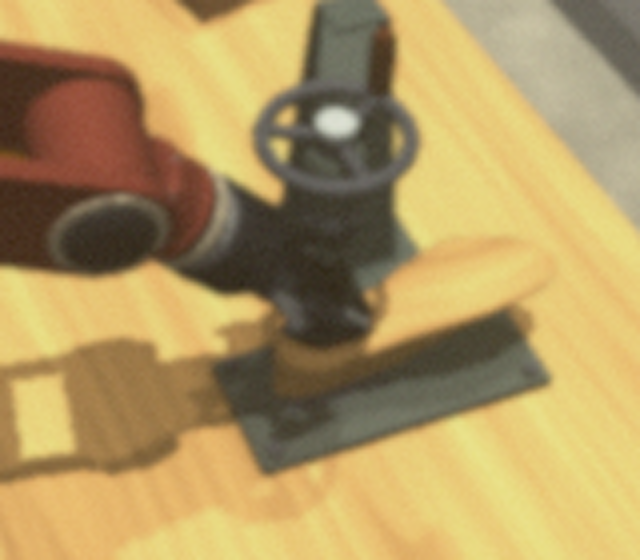

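The heel is over the seat, at about (325,320) in the crop, and the press is untouched. I'll lower it in small steps while watching the force.

```bash
python3 -m jog '[[0,0,0,0.033,0,0.037,-1],[0,0,0,0.033,0,0.037,-1],[0,0,0,0,0,0,-1],[0,0,0,0,0,0,-1]]' 50 | grep -E "pos|force"
python3 -m jog '[[0,0,0,0.022,0,0.025,-1],[0,0,0,0,0,0,-1]]' | grep -E "pos|force"
python3 -m jog '[[0,0,0,0.011,0,0.012,-1],[0,0,0,0,0,0,-1]]' | grep -E "pos|force"
python3 -c "
from h import *
print(heelnow())"
```

```text
tool_pos: [0.6306, 0.0142, 0.1006]
contact_force: [0.5, -0.4, -1.7]
grip_force: 52.7
tool_pos: [0.6306, 0.0142, 0.0995]
contact_force: [-0.3, 0.2, -0.7]
grip_force: 52.7
tool_pos: [0.6306, 0.0142, 0.099]
contact_force: [0.0, 0.3, -0.1]
grip_force: 52.7
(array([0.61151208, 0.01550632, 0.08699295]), array([-0.03879257, -0.00043675, -0.0008476 ]), array([-4.36754159e-04,  8.47601206e-04,  9.99999545e-01]))
```

```bash
for k in a; do :; done
python3 -m jog '[[0,0,0,0.011,0,0.012,-1],[0,0,0,0,0,0,-1]]' | grep -E "pos|contact"
python3 -m jog '[[0,0,0,0.011,0,0.012,-1],[0,0,0,0,0,0,-1]]' | grep -E "pos|contact"
python3 -m jog '[[0,0,0,0.011,0,0.012,-1],[0,0,0,0,0,0,-1]]' | grep -E "pos|contact"
```

```text
tool_pos: [0.6306, 0.0142, 0.0986]
contact_force: [0.2, -0.7, -1.0]
tool_pos: [0.6306, 0.0142, 0.0981]
contact_force: [-0.4, 0.6, -0.8]
tool_pos: [0.6308, 0.0142, 0.0979]
contact_force: [0.2, 0.0, 0.6]
```

```bash
python3 -m jog '[[0,0,0,0.011,0,0.012,-1],[0,0,0,0,0,0,-1]]' | grep -E "pos|contact"
python3 -m jog '[[0,0,0,0,0,0,-1]]' | grep -E "pos|contact"
```

```text
tool_pos: [0.631, 0.0142, 0.0978]
contact_force: [-1.8, 0.4, 2.2]
tool_pos: [0.631, 0.0142, 0.0978]
contact_force: [-1.6, -0.6, 3.4]
```

Contact is made at about 3 N. I'll ease the grip and open gradually.

```bash
python3 -m jog '[[0,0,0,0,0,0,-1],[0,0,0,0,0,0,-1]]' 20 | grep -E "pos|force"
python3 -m jog '[[0,0,0,0,0,0,0.28],[0,0,0,0,0,0,0.32],[0,0,0,0,0,0,0.4]]' 20 | grep -E "pos|force|opening"
python3 -m jog '[[0,0,0,0,0,0,0.5],[0,0,0,0,0,0,0.7],[0,0,0,0,0,0,0.85],[0,0,0,0,0,0,1],[0,0,0,0,0,0,1]]' 20
python3 - <<'E'
from h import *
import pickle
pickle.dump((grab('side'),grab('wrist'),grab('top')),open('e.pkl','wb'))
d=pickle.load(open('e.pkl','rb'))[1]
# heel top black vs brown mask in wrist view
im=d['img'].astype(int); 
for p in([.611,.0153,.118],[.611+.0245,.0143+.027,.118],[.611+.0245,.0143-.027,.118],[.611-.0335,.0166,.118],[.611-.0335,.0166,.086]): print(proj(d,p).round(1))
b=(im[...,0]>im[...,2]+12)&(im[...,0]<110); 
for v in range(120,330,8): 
    r=np.nonzero((im[v].max(1)<50)|b[v]); print(v, ''.join('#' if im[v,u].max()<48 else 'b' if b[v,u] else 'y' if im[v,u,0]>im[v,u,2]+30 else '.' for u in range(140,400,4)))
E
```

```text
tool_pos: [0.631, 0.0142, 0.0978]
contact_force: [-1.8, 0.3, 5.2]
grip_force: 53.2
tool_pos: [0.6302, 0.0142, 0.0964]
contact_force: [0.6, 0.8, -0.1]
opening: 0.0598
grip_force: 0.0
t: 17.82
tool_pos: [0.6306, 0.0142, 0.0972]
tool_rot: [0.047, 2.409, -0.021]
contact_force: [0.4, -0.0, -0.0]
opening: 0.0854
grip_force: 0.0
[254.8 285. ]
[313.4 299. ]
[196.8 300. ]
[254.8 255.5]
[254.9 170.8]
120 yyyyyy...........bbbbyyyyyyyyyyyyyyyyybb.........................
128 yyyyyyy.........bbbyyyyyyyyyyyyyyyyyyyybb........................
136 yyyyyyy........bbyyyyyyyyyyyyyyyyyyyyyybbb.......................
144 yyyyyyyy......bbyyyyyyyyyyyyyyyyyyyyyyyybb.......................
152 yyyyyyyyy....byyyyyyyyyyyyyyyyyyyyyyyyyyyyb......................
160 yyyyyyyyy....yyyyyyyyyyyyyyyyyyyyyyyyyyyyyyb.....................
168 yyyyyyyyyy..yyyyyyyyyyyyyyyyyyyyyyyyyyyyyyyyb....................
176 yyyyyyyyyyyyyyyyyyyyyyyyyyyyyyyyyyyyyyyyyyyyyy...................
184 yyyyyyyyyyyyyyyyyyyyyyybbbbbbbbbbbbbbyyyyyyyy....................
192 yyyyyyyyyyyyyyyyybbbbbbbbbbbbbbbbbbbbbbbbbyyy....................
200 yy
[... 483 characters left out ...]

256 ..##byyyyyyyybbbb###########################bbyyyyyyyy##...yyyyy.
264 .####yyyyyyyy#################################yyyyyyyb####...#yyy
272 #####........#################################b......######....##
280 #####.......#########....######################......#######....#
288 #####........################################........#########...
296 ####...........######......#################.........b#########..
304 ####............yyyyyyyyyyyyyyyyyyyyyyyyyy.............########..
312 ###...............yyyyyyyyyyyyyyyyyyyyyy................#########
320 ##......................yyyyyyyyyy.......................########
328 #.........................................................#######
```

Run:
```python
from h import *
import pickle
A=pickle.load(open('d.pkl','rb'));B=pickle.load(open('e.pkl','rb'))[1]
print(proj(A,np.array([.4795,.00977,.1207])+[-.0335,.0013,0]),proj(B,[.611-.0335,.0166,.086]))
for d in(A,B):
    im=cv2.GaussianBlur(d['img'],(3,3),0).astype(int); o=[]
    for u in(215,235,255,275,295):
        c=im[165:330,u]; br=np.nonzero((c[:,0]<110))[0]
        s=br[0]+165
        blk=np.nonzero(c.max(1)[s-165:]<48)[0][0]+s
        end=blk+np.nonzero((c[blk-165+20:].max(1)>85))[0][0]+20
        o.append((s,blk,end))
    print(o)
    for v in(230,285): 
        q=np.nonzero(im[v,180:330,0]<110)[0]+180; print(v,q.min(),q.max())
```

```text
[255.19041922 169.4154632 ] [254.86039616 170.81529533]
[(np.int64(168), np.int64(246), np.int64(300)), (np.int64(165), np.int64(243), np.int64(299)), (np.int64(165), np.int64(242), np.int64(299)), (np.int64(165), np.int64(243), np.int64(299)), (np.int64(165), np.int64(246), np.int64(300))]
230 191 319
285 180 329
[(np.int64(188), np.int64(254), np.int64(300)), (np.int64(183), np.int64(251), np.int64(300)), (np.int64(182), np.int64(250), np.int64(299)), (np.int64(182), np.int64(250), np.int64(299)), (np.int64(187), np.int64(252), np.int64(298))]
230 192 317
285 187 323
```

The heel balances about 3° nose-down, roughly 4–5 mm forward of centre, which is within tolerance. I'll back straight out along -x.

```bash
python3 -m jog '[[0,0,0,0,0,0,1],[0,0,0,0,0,0,1],[0,0,0,0,0,0,1],[0,0,0,0.15,0,-0.13,1],[0,0,0,0.37,0,-0.33,1]]' 20 |grep contact
python3 -m jog '[[0,0,0,0.74,0,-0.67,1],[0,0,0,0.74,0,-0.67,1],[0,0,0,0.74,0,-0.67,1],[0,0,0,0.74,0,-0.67,1],[0,0,0,0.74,0,-0.67,1]]' 20
python3 - <<'E'
from h import *
import pickle
p,r=pose();print(p)
S,_,T=pickle.load(open('e.pkl','rb'))
t,s=pickle.load(open('c.pkl','rb'))
# crank: reddish dark blob near wheel in top view
u,v=proj(t,[.655,.036,.339]).astype(int);im=t['img'][v-20:v+20,u-20:u+20].astype(int)
m=((im[...,0]>im[...,2]+18)&(im[...,0]<95)).astype(np.uint8);n,l,st,c=cv2.connectedComponentsWithStats(m)
for i in range(1,n):
    if st[i,4]>8: q=c[i]+[u-20,v-20];print(st[i],q,onz(t,*q,.328),onz(t,*q,.339))
d=grab('wrist');print(ray(d,256,192))
for z in(.086,.118): print(proj(d,[.611-.0335,.0166,z]),proj(d,[.611+.0245,.0143,z]))
im=d['img'].astype(int)
for v in range(200,384,7): print(v,''.join('#' if im[v,u].max()<48 else 'b' if (im[v,u,0]>im[v,u,2]+12 and im[v,u,0]<110) else 'y' if im[v,u,0]>im[v,u,2]+30 else '.' for u in range(140,400,4)))
E
```

```text
contact_force: [-0.1, 0.8, 0.0]
t: 19.23
tool_pos: [0.4646, 0.0219, 0.0985]
tool_rot: [0.047, 2.416, -0.02]
contact_force: [-63.1, 7.6, -62.6]
opening: 0.0852
grip_force: 0.0
[0.46460325 0.0219441  0.09847437]
[17 18 11  8 42] [226.4047619  128.61904762] [0.65582449 0.03761717 0.328     ] [0.65314664 0.0370296  0.339     ]
[27 27  9  1  9] [237. 134.] [0.64333898 0.01344619 0.328     ] [0.64080784 0.01314264 0.339     ]
(array([0.31431967, 0.02806617, 0.15629916]), array([ 0.85185188, -0.02941235, -0.52297888]))
[253.18158896 289.80387684] [253.37184996 306.29515781]
[253.05239107 333.0909359 ] [253.27520059 343.23423311]
200 yyyyyyyyyyyyy...............................byyyyyyyyyyyyyyyyyyyy
207 yyyyyyyyyyyyy................#....#####.....byyyyyyyyyyyyyyyyyyyy
214 yyyyyyyyyyyyyy............###########......byyyyyybbbyyyyyyyyyyyy
221 yyyyyyyyyyyyyyb........###bbbbb################bbb##bbbbbbbbbbbbb
228 yyyyyyyyyyyyyyy..........bbbbbbb#...###########...###............
235 yyyyyyyyyyyyyyyy........bbbbbbbbb.........##########.............
242 yyyyyyyyyyyyyyyy.......bbbbbbbbbbb............
[... 719 characters left out ...]

319 ##...................#######bbbb#####...............#############
326 #...................y#bbbbbbbbbbbbbb#................############
333 ....................y################................############
340 ##...................################.................###########
347 ###...................................................###########
354 ####b.........##########..b....bb.##########..........###########
361 #####.......b.###############################b......b############
368 #######..########################################...#############
375 #################################################################
382 #################################################################
```

```bash
python3 - <<'E'
from h import *
o=status.get_obs()
for k in('t','q','dq','contact_force','wrist_torque','tool_pos'):print(k,np.round(o[k],3))
E
python3 -m jog '[[0,0,0,0,0,0,1]]' | grep -E "pos|contact"
```

```text
t 19.275
q [-0.161 -0.791  2.58   0.136  0.622 -1.774]
dq [-0.001  0.054 -0.03   0.011 -0.155 -0.011]
contact_force [ 3.907 -1.11   5.388]
wrist_torque [-0.018  0.125 -0.009]
tool_pos [0.468 0.021 0.106]
tool_pos: [0.4666, 0.0215, 0.1006]
contact_force: [-1.0, 0.4, 0.2]
```

No contact there: joint 3 only reached its stop. The heel still sits where predicted (rows 290–343). The crank is at about (0.6556,0.038). I'll raise the tool and turn it upright.

```bash
python3 -m jog '[[0,0,0,-0.5,0,-0.56,1],[0,0,0,-0.67,0,-0.74,1],[0,0,0,-0.67,0,-0.74,1],[0,0,0,-0.67,0,-0.74,1],[0,0,0,-0.67,0,-0.74,1]]' 40 |grep -E "pos|contact"
python3 -m jog '[[0,0.93,0,-0.67,0,-0.74,1],[0,0.93,0,-0.6,0,-0.8,1],[0,0.93,0,-0.5,0,-0.86,1],[0,0.93,0,-0.4,0,-0.9,1],[0,0.93,0,-0.3,0,-0.95,1]]' |grep -E "pos|contact"
python3 -m jog '[[0,0.93,0,-0.2,0,-0.95,1],[0,0.93,0,-0.1,0,-1,1],[0,0.93,0,0,0,0,1],[0,0.93,0,0,0,0,1],[0,0,0,0,0,0,1]]' |grep -E "pos|contact"
python3 - <<'E'
from h import *
print(pose()[0],pose()[1].as_rotvec(),status.get_obs()['q'].round(2))
go([.6556,.038,.40],Rt(0,0)); go([.6556,.038,.321],Rt(0,0),True)
d=grab('wrist')
im=d['img'].astype(int)
for z in(.288,.339): print(proj(d,[.6556,.038,z]),proj(d,[.611,.0153,z]))
E
```

```text
tool_pos: [0.4663, 0.022, 0.2391]
contact_force: [0.5, -0.3, -0.5]
tool_pos: [0.4611, 0.0225, 0.3883]
contact_force: [0.6, 0.1, -0.6]
tool_pos: [0.4545, 0.0229, 0.4458]
contact_force: [0.8, 0.6, 0.0]
[0.45445227 0.02286146 0.44580303] [-6.29383694e-02 -3.13354173e+00  2.53691093e-03] [-0.11 -0.38  1.65 -0.    1.88 -1.64]
turn x5deg [-0.02 -0.09 -0.46] | shift x30mm now-axes [-6.69  0.78  1.48] final-axes [-6.7   0.5   1.53]
turn x5deg [-0.02 -0.09 -0.46] | shift x30mm now-axes [-6.71  0.78  4.73] final-axes [-6.7   0.5   4.78]
[275.11692939 350.25559972] [253.19605325 317.05577138]
[278.24708429 389.5088704 ] [252.95073807 352.59914249]
```

Run:
```python
from h import *
d=grab('wrist');im=d['img'].astype(int)
print(proj(d,[.611,.0153,.2925]))
for v in range(250,384,4): print(v,''.join('#' if im[v,u].max()<55 else 'W' if im[v,u].min()>105 else 'b' if (im[v,u,0]>im[v,u,2]+15 and im[v,u,0]<110) else 'y' if im[v,u,0]>im[v,u,2]+30 else '.' for u in range(170,340,2)))
m=(im[290:345,225:280].min(2)>105).astype(np.uint8);n,l,st,c=cv2.connectedComponentsWithStats(m)
for i in range(1,n):
    if st[i,4]>20: print(st[i],c[i]+[225,290],onz(d,*(c[i]+[225,290]),.2925))
```

```text
[253.15313105 319.39134365]
250 yyyyyyyyyyyyyyyyyyyyyyyyyyyy......##################.............####################
254 yyyyyyyyyyyyyyyyyyyyyyyyyyyy......##################.................################
258 yyyyyyyyyyWyWWyWyyyyyyyyyyyy......##################.................################
262 yyyyWWWWWWWWWWWWWWWWWWWWWWWy......b############bbb##.................################
266 WWWWWWWWWWWWWWWWWWWWWyyyyyyy.....byy###########bbyb..................################
270 yyyyyyyyyyyyyyyyyyyyyyyyyyyy......###############bb#.................################
274 yyyyyyyyyyyyyyyyyyyyyyyyyyyy###....................####..............################
278 yyyyyyyyyyyyyyyyyyyyyyyyyb..............................#............################
282 yyyyyyyyyyyyyyyyyyyyyyy..........################.........##..........###############
286 yyyyyyyyyyyyyyyyyyyyy...........#################....#.......#.bbbbbbbb##############
290 yyyyyWWWWWWWWWWWWWWy......yyb..b###############.....#####......yWWWWWWWy#############
294 yyyyyyyyyyyyyyyyyyb.....yyWyy..y####........##....########......byyyyyyyy#####
[... 1372 characters left out ...]
yyb############################################################yyyyyyyyb...
362 yyyyyyyyybb##################################################################........
366 ...###############################################################################...
370 #####################################################################################
374 #####################################################################################
378 #####################################################################################
382 #####################################################################################
[ 14  20  26  23 469] [251.59061834 321.23880597] [0.61327093 0.01352972 0.2925    ]
```

```bash
python3 -m jog '[[0,-0.09,-0.46,-0.95,0.07,0,1],[0,0,0,-0.96,0.07,0,1],[0,0,0,-0.96,0.07,0,1],[0,0,0,-0.96,0.07,0,1],[0,0,0,-0.96,0.07,0,1]]' |grep -E "pos|contact"
python3 -m jog '[[0,0,0,-0.96,0.07,0.5,1],[0,0,0,-0.95,0.07,0.6,1],[0,0,0,0,0,0.9,1],[0,0,0,0,0,0,1],[0,0,0,0,0,0,1]]' |grep -E "pos|contact"
python3 - <<'E'
from h import *
go([.6560,.037,.321],Rt(0,0),True);print(status.get_obs()['q'].round(2))
d=grab('wrist');im=d['img'].astype(int)
print([proj(d,[.656,.037,z]) for z in (.288,.339)],proj(d,[.612,.0145,.2925]))
m=(im[:,:].min(2)>105).astype(np.uint8)
for v in range(170,384,8): print(v,''.join('#' if im[v,u].max()<55 else 'W' if im[v,u].min()>105 else 'b' if (im[v,u,0]>im[v,u,2]+15 and im[v,u,0]<110) else 'y' if im[v,u,0]>im[v,u,2]+30 else '.' for u in range(130,390,4)))
E
```

```text
tool_pos: [0.5976, 0.0324, 0.4493]
contact_force: [-0.4, -0.8, 0.4]
tool_pos: [0.6545, 0.0363, 0.3912]
contact_force: [-0.2, -0.1, -0.7]
turn x5deg [-0.03  0.09 -0.  ] | shift x30mm now-axes [-0.03  0.03  2.96] final-axes [-0.05  0.02  2.96]
[-0.06  0.07  1.33 -0.    1.73 -1.63]
[array([255.23524467, 192.34574771]), array([255.30389078, 216.3401623 ])] [224.5341248  136.80660903]
170 WWWWWWWWWb...#yWWWW..yyyyWWy...b.####.##............###########bW
178 WWWWWWWWWWy.....yWW.byyyWWWWy...b##..#..................#########
186 WWWWWWWWWWWWWb....##byyyWWWyb#######........................#####
194 WWWWWWWWWWWWWWWyb##......#...######............................##
202 WWWWWWWWWWWWWWWWWWW.yyyyyyyyy######.WWWWWWWWb............#.......
210 WWWWWWWWWWWWWWWWWWW.yWWWWWWWy##bbb#.WWWWWWWWWWWb.........#.......
218 WWWWWWWWWWWWWWWWWWWWWyyWWWWWybbbbb#.WWWWWWWWWWWWWWb..............
226 WWWWWWWWWWWWWWWWWWWWWyyyWWWWyyyyyWWWWWWWWWWWWWWWWWWWy............
234 WWWWWWWWWyyyyyyyyyyyyyyyyWWyyyyyWWWWWWWWWWWWWWWWWWWWWWy##........
242 WWWWWWWWWWWWWWWWWWWWWWWyyyWWyyyyyyWWWWWWWWWWWWWWWWWWWWWW#........
250 yyyyyyyyyyyyy
[... 472 characters left out ...]

306 ######WWWWWWWWWWWWWWWWWWWWWWWWWWWWWWWWWWWWWWWWWWWWWWWWWWW########
314 #####WWWWWWWWWWWWWWWWWWWWWWWWWWWWWWWWWWWWWWWWWWWWWWWWWWWWW#######
322 ####WWWWWWWWWWWWWWWWWWWWWWWWWWWWWWWWWWWWWWWWWWWWWWWWWWWWWWW######
330 ###.WWWWWWWWWWWWWWWWWWWWWWWWWWWWWWWWWWWWWWWWWWWWWWWWWWWWWWWW#####
338 ####.......................................................######
346 #####.....................................................#######
354 #######..........###########........##########...........########
362 ########.......#################################.......##########
370 #####################################################.###########
378 #################################################################
```

The handle (u 246–268, v 186–222) is centred under the open fingers. I'll descend and grip.

```bash
python3 -m jog '[[0,0.09,0,-0.01,0.01,0.74,1],[0,0,0,-0.01,0.01,0.74,1],[0,0,0,-0.01,0,0.74,1],[0,0,0,0,0,0.74,1],[0,0,0,0,0,0,1]]' |grep -E "pos|contact"
python3 -m jog '[[0,0,0,0,0,0,0],[0,0,0,0,0,0,-1],[0,0,0,0,0,0,-1],[0,0,0,0,0,0,-1],[0,0,0,0,0,0,-1]]' 40 |grep -E "pos|force|open"
python3 -m jog '[[0,0,0,0,0,0,-1]]' 40
python3 - <<'E'
from h import *
p,r=pose();print(r.as_matrix().round(3)); v=p[:2]-[.612,.0145];print(v,np.hypot(*v),np.degrees(np.arctan2(v[1],v[0])))
E
```

```text
tool_pos: [0.6543, 0.0367, 0.2971]
contact_force: [-0.8, 0.5, -0.0]
tool_pos: [0.656, 0.037, 0.3021]
contact_force: [0.1, 1.9, 2.2]
opening: 0.0167
grip_force: 39.2
t: 24.05
tool_pos: [0.656, 0.0371, 0.302]
tool_rot: [0.0, -3.141, 0.003]
contact_force: [0.3, 1.9, 3.2]
opening: 0.017
grip_force: 39.4
[[-1.    -0.    -0.   ]
 [-0.     1.    -0.002]
 [ 0.    -0.002 -1.   ]]
[0.04395036 0.02255149] 0.049398416671309425 27.162937952021284
```

Run:
```python
import numpy as np
a=np.radians(27-20*np.arange(19))
for k in range(18): print(k,27-20*(k+1),round(-50*(np.cos(a[k+1])-np.cos(a[k]))/30,2),round(50*(np.sin(a[k+1])-np.sin(a[k]))/30,2))
```

```text
0 7 -0.17 -0.55
1 -13 0.03 -0.58
2 -33 0.23 -0.53
3 -53 0.39 -0.42
4 -73 0.52 -0.26
5 -93 0.57 -0.07
6 -113 0.56 0.13
7 -133 0.49 0.32
8 -153 0.35 0.46
9 -173 0.17 0.55
10 -193 -0.03 0.58
11 -213 -0.23 0.53
12 -233 -0.39 0.42
13 -253 -0.52 0.26
14 -273 -0.57 0.07
15 -293 -0.56 -0.13
16 -313 -0.49 -0.32
17 -333 -0.35 -0.46
```

```bash
python3 -m jog '[[0,0,0,-0.17,-0.55,0,-1],[0,0,0,0.03,-0.58,0,-1],[0,0,0,0,0,0,-1]]' 40|grep -E "pos|contact|open"
python3 -m jog '[[0,0,0,0.23,-0.53,0,-1],[0,0,0,0.39,-0.42,0,-1],[0,0,0,0,0,0,-1]]' 40|grep -E "pos|contact|open"
python3 -m jog '[[0,0,0,0.52,-0.26,0,-1],[0,0,0,0.57,-0.07,0,-1],[0,0,0,0,0,0,-1]]' 40|grep -E "pos|contact|open"
python3 - <<'E'
from h import *
p=pose()[0];v=p[:2]-[.612,.0145];print(v,np.hypot(*v),np.degrees(np.arctan2(v[1],v[0])))
E
```

```text
tool_pos: [0.6604, 0.0017, 0.302]
contact_force: [1.5, -1.1, 3.7]
opening: 0.0168
tool_pos: [0.6412, -0.0269, 0.302]
contact_force: [1.0, -3.3, 4.0]
opening: 0.0169
tool_pos: [0.6078, -0.0362, 0.302]
contact_force: [-4.1, -3.2, 6.0]
opening: 0.0174
[-0.00424383 -0.05074529] 0.05092243822943182 -94.7805217311113
```

```bash
python3 -m jog '[[0,0,0,0.56,0.13,0,-1],[0,0,0,0.49,0.32,0,-1],[0,0,0,0.35,0.46,0,-1]]' 40|grep -E "pos|contact|open"
python3 -m jog '[[0,0,0,0.17,0.55,0,-1],[0,0,0,-0.03,0.58,0,-1],[0,0,0,-0.23,0.53,0,-1]]' 40|grep -E "pos|contact|open"
python3 -m jog '[[0,0,0,-0.39,0.42,0,-1],[0,0,0,-0.52,0.26,0,-1],[0,0,0,-0.57,0.07,0,-1]]' 40|grep -E "pos|contact|open"
python3 -m jog '[[0,0,0,-0.56,-0.13,0,-1],[0,0,0,-0.49,-0.32,0,-1],[0,0,0,-0.35,-0.46,0,-1],[0,0,0,0,0,0,-1]]' 40|grep -E "pos|contact|open"
python3 - <<'E'
from h import *
p,r=pose();v=p[:2]-[.612,.0145];print(p,r.as_rotvec(),v,np.hypot(*v),np.degrees(np.arctan2(v[1],v[0])))
import pickle;pickle.dump((grab('side'),grab('top')),open('f.pkl','wb'))
E
```

```text
tool_pos: [0.5674, -0.0096, 0.302]
contact_force: [7.2, -4.6, 2.2]
opening: 0.0173
tool_pos: [0.5694, 0.0403, 0.302]
contact_force: [1.5, -8.8, 4.3]
opening: 0.017
tool_pos: [0.6129, 0.0637, 0.3019]
contact_force: [-7.6, -7.3, 8.7]
opening: 0.0172
tool_pos: [0.6563, 0.0364, 0.302]
contact_force: [-0.2, -2.0, 5.8]
opening: 0.0167
[0.65634031 0.0363963  0.30201072] [-9.28372577e-04 -3.13948949e+00  4.82781513e-03] [0.04434031 0.0218963 ] 0.04945211071836582 26.281259350514652
```

One turn is done, so the pad is 45 mm lower. I'll measure the pad height in the side view.

Run:
```python
from h import *
import pickle
s=pickle.load(open('f.pkl','rb'))[0]; s0=pickle.load(open('c.pkl','rb'))[1]; s1=grab('side')
c=np.array([.6115,.015]); n=np.array([-.48,-.88])
avg=np.mean([s['img'],s1['img']]+[grab('side')['img'] for _ in range(4)],axis=0)
for z in np.arange(.075,.24,.004):
    P=proj(s,[*(c+n*.020),z]); u,v=P
    f=lambda im:cv2.remap(im.astype(np.float32),np.float32([[u]]),np.float32([[v]]),1)[0,0].round().astype(int)
    print(round(z,3),P.round(1),f(avg),f(s0['img']))
for z in(.118,): print('heel top near edge',proj(s,[.611+.013,.015-.027,z]),proj(s,[.611-.02,.015-.02,z]))
```

```text
0.075 [284.8 217.3] [146 111  66] [217 170 102]
0.079 [284.9 216.5] [113  85  50] [189 145  87]
0.083 [284.9 215.6] [89 66 39] [161 123  74]
0.087 [285.  214.8] [80 59 34] [153 118  73]
0.091 [285.  213.9] [78 55 31] [169 130  80]
0.095 [285.1 213.1] [75 54 31] [195 151  90]
0.099 [285.2 212.2] [72 54 31] [206 159  97]
0.103 [285.2 211.3] [66 51 30] [193 150  91]
0.107 [285.3 210.5] [61 49 31] [169 131  79]
0.111 [285.3 209.6] [58 48 31] [153 119  71]
0.115 [285.4 208.7] [57 48 30] [150 117  71]
0.119 [285.5 207.8] [58 48 32] [149 118  71]
0.123 [285.5 206.9] [57 48 32] [141 110  66]
0.127 [285.6 206. ] [58 48 31] [132 103  64]
0.131 [285.7 205.1] [57 48 32] [118  95  63]
0.135 [285.7 204.2] [57 48 32] [98 84 60]
0.139 [285.8 203.3] [57 49 33] [83 74 56]
0.143 [285.9 202.4] [58 49 33] [81 73 55]
0.147 [285.9 201.5] [58 49 33] [80 73 56]
0.151 [286.  200.6] [58 50 33] [79 72 57]
0.155 [286.  199.6] [60 53 37] [79 72 55]
0.159 [286.1 198.7] [65 58 45] [77 70 54]
0.163 [286.2 197.8] [70 64 54] [76 69 51]
0.167 [286.2 196.8] [78 74 66] [77 69 50]
0.171 [286.3 195.9] [86 82 75] [77 67 50]
0.175 [286.4 194.9] [89 86 79] [78 68 50]
0.179 [286.4 194. ] [89 86 78] [77 66 48]
0.183 [286.5 193. ] [87 83 73] [75 66 47]
0.187 [286.6 192. ] [87 84 74] [75 66 49]
0.191 [286.7 191. ] [90 87 76] [76 65 49]
0.195 [286.7 190.1] [90 87 76] [71 63 43]
0.199 [286.8 189.1] [89 87 75] [72 62 45]
0.203 [286.9 188.1] [90 86 75] [76 64 47]
0.207 [286.9 187.1] [90 87 76] [79 68 54]
0.211 [287.  186.1] [90 87 76] [86 77 64]
0.215 [287.1 185.1] [90 88 77] [89 80 70]
0.219 [287.1 184.1] [90 87 75] [84 75 63]
0.223 [287.2 183. ] [84 81 68] [82 73 58]
0.227 [287.3 182. ] [73 69 54] [78 70 54]
0.231 [287.4 181. ] [68 63 48] [80 72 55]
0.235 [287.4 179.9] [66 61 46] [78 73 53]
0.239 [287.5 178.9] [67 63 48] [81 72 55]
heel top near edge [293.63946725 208.01469043] [282.45301434 209.74493901]
```

The cup edge moved from about z 0.211 to 0.166, consistent with 45 mm per turn, so the pad started near the top of its range. I'll wind another 200°, which cannot overload, and then look at the gap from the front.

```bash
python3 -m jog '[[0,0,0,-0.17,-0.55,0,-1],[0,0,0,0.03,-0.58,0,-1],[0,0,0,0.23,-0.53,0,-1],[0,0,0,0.39,-0.42,0,-1]]' 40|grep -E "pos|contact|open"
python3 -m jog '[[0,0,0,0.52,-0.26,0,-1],[0,0,0,0.57,-0.07,0,-1],[0,0,0,0.56,0.13,0,-1]]' 40|grep -E "pos|contact|open"
python3 -m jog '[[0,0,0,0.49,0.32,0,-1],[0,0,0,0.35,0.46,0,-1],[0,0,0,0.17,0.55,0,-1],[0,0,0,0,0,0,-1]]' 40|grep -E "pos|contact|open"
python3 -m jog '[[0,0,0,0,0,0,0],[0,0,0,0,0,0,1],[0,0,0,0,0,0,1],[0,0,0,0,0,-0.5,1],[0,0,0,0,0,-1,1]]' 40|grep -E "pos|contact|open"
python3 -m jog '[[0,0,0,0,0,-1,1],[0,0,0,1,0,-0.5,1],[0,0,0,1,0,0,1],[0,0,0,1,0,0,1],[0,0,0,0,0,0,1]]' 40|grep -E "pos|contact|open"
python3 - <<'E'
from h import *
print(pose()[0],status.get_obs()['q'].round(2))
r=Rt(np.radians(65),-.04)
for t in ([.43,.022,.14],[.43,.022,.18]): go(t,r)
E
```

```text
tool_pos: [0.6437, -0.025, 0.3021]
contact_force: [7.0, 2.3, 3.8]
opening: 0.0166
tool_pos: [0.5932, -0.0329, 0.302]
contact_force: [7.2, -1.2, 3.7]
opening: 0.0167
tool_pos: [0.562, 0.0094, 0.302]
contact_force: [1.8, 2.6, 4.8]
opening: 0.0168
tool_pos: [0.5609, 0.0083, 0.346]
contact_force: [0.3, 0.1, 0.5]
opening: 0.0855
tool_pos: [0.4708, 0.0084, 0.3936]
contact_force: [1.6, -0.5, 0.6]
opening: 0.0857
[0.47079571 0.00844432 0.39358298] [-0.14 -0.36  1.72 -0.    1.78 -1.71]
turn x5deg [  0.23 -12.98   0.42] | shift x30mm now-axes [1.37 0.48 8.45] final-axes [8.24 0.4  2.32]
turn x5deg [  0.23 -12.98   0.42] | shift x30mm now-axes [1.37 0.47 7.12] final-axes [7.03 0.4  1.76]
```

```bash
python3 - <<'E'
from h import *
go([.505,.02,.165],Rt(np.radians(58),-.04))
E
python3 -m jog '[[0.02,-0.97,0.03,0,0,0,1],[0.02,-0.97,0.03,0,0,0,1],[0.02,-0.97,0.03,0,0,0,1],[0.02,-0.97,0.03,0,0,0,1],[0.02,-0.97,0.03,0,0,0,1]]'|grep -E "pos|contact"
python3 -m jog '[[0.02,-0.97,0.03,0,0,0,1],[0.02,-0.97,0.03,0,0,0,1],[0.02,-0.97,0.03,0,0,0,1],[0.02,-0.97,0.03,0,0,0,1],[0.02,-0.97,0.03,0,0,0,1]]'|grep -E "pos|contact"
python3 -m jog '[[0.02,-0.97,0.03,0,0,0,1],[0.02,-0.93,0.03,0,0,0,1]]'|grep -E "pos|contact"
python3 - <<'E'
from h import *
go([.505,.02,.165],Rt(np.radians(58),-.04));print(status.get_obs()['q'].round(2))
E
```

```text
turn x5deg [  0.2  -11.58   0.43] | shift x30mm now-axes [-1.13  0.41  7.62] final-axes [5.87 0.43 4.99]
tool_pos: [0.4721, 0.0083, 0.3926]
contact_force: [0.5, -0.3, 0.9]
tool_pos: [0.4719, 0.0084, 0.3928]
contact_force: [0.3, -0.1, -0.3]
tool_pos: [0.4962, 0.01, 0.3955]
contact_force: [0.8, -0.7, -0.1]
turn x5deg [-0.02 -0.13  0.07] | shift x30mm now-axes [6.32 0.39 4.38] final-axes [6.37 0.34 4.31]
[-0.21 -1.01  2.29  0.19  0.87 -1.79]
```

```bash
python3 -m jog '[[0,0,0,0.9,0.05,0.62,1],[0,0,0,0.9,0.05,0.62,1],[0,0,0,0.9,0.05,0.62,1],[0,0,0,0.9,0.05,0.62,1],[0,0,0,0.9,0.05,0.62,1]]'|grep -E "pos|contact"
python3 -m jog '[[0,0,0,0.9,0.05,0.62,1],[0,0,0,0.9,0.05,0.62,1],[0,0,0,0,0,0,1],[0,0,0,0,0,0,1]]'|grep -E "pos|contact|t:"
python3 - <<'E'
from h import *
import pickle
d=grab('wrist','11.png');pickle.dump(d,open('g.pkl','wb'));im=d['img'].astype(int)
print(ray(d,256,192),status.get_obs()['q'].round(2))
for z in(.118,.125,.135,.15): print(z,proj(d,[.5915,.0153,z]),proj(d,[.5785,.0166,z]))
for v in range(20,340,6): print(v,''.join('#' if im[v,u].max()<40 else 'b' if (im[v,u,0]>im[v,u,2]+15 and im[v,u,0]<110) else 'y' if im[v,u,0]>im[v,u,2]+30 else '.' for u in range(150,370,3)))
print([list(im[v,255]) for v in range(60,300,4)])
E
```

```text
tool_pos: [0.5037, 0.0166, 0.231]
contact_force: [1.1, -0.4, -0.4]
t: 32.4
tool_pos: [0.5115, 0.0196, 0.1686]
tool_rot: [0.037, 2.146, -0.03]
contact_force: [-0.3, 0.1, 0.5]
(array([0.35142197, 0.02594195, 0.18401249]), array([ 0.96061856, -0.03376974, -0.27585357])) [-0.16 -0.82  2.58  0.26  0.4  -1.88]
0.118 [253.0813849  195.72365767] [254.12033474 190.93640617]
0.125 [253.01465145 204.68795846] [254.05855252 200.34032756]
0.135 [252.91749618 217.73882043] [253.96851444 214.04509633]
0.15 [252.76759764 237.87468318] [253.82938439 235.22219197]
20 yyyyyyyyy.............................................bbbbbbbyyyyyyyyyyyyy
26 yyyyyyyy.....................................................yyyyyyyyyyyyy
32 yyyyyyyy.....................................................yyyyyyyyyyyyy
38 yyyyyyyyy....................................................yyyyyyyyyyyyy
44 yyyyyyyyyy..................................................yyyyyyyyyyyyyy
50 yyyyyyyyyy..................................................yyyyyyyyyyyyyy
56 yyyyyyyyyyy................................................yyyyyyyyyyyyyyy
6
[... 5721 characters left out ...]
, [np.int64(97), np.int64(97), np.int64(96)], [np.int64(75), np.int64(76), np.int64(73)], [np.int64(110), np.int64(112), np.int64(105)], [np.int64(111), np.int64(112), np.int64(106)], [np.int64(111), np.int64(112), np.int64(106)], [np.int64(111), np.int64(112), np.int64(106)], [np.int64(111), np.int64(112), np.int64(106)], [np.int64(111), np.int64(113), np.int64(107)], [np.int64(111), np.int64(113), np.int64(106)], [np.int64(111), np.int64(112), np.int64(106)], [np.int64(111), np.int64(112), np.int64(106)], [np.int64(110), np.int64(112), np.int64(105)], [np.int64(111), np.int64(113), np.int64(106)], [np.int64(111), np.int64(112), np.int64(106)], [np.int64(111), np.int64(112), np.int64(106)]]
```

Run:
```python
from h import *
fr=[grab('wrist') for _ in range(6)]; d=fr[0]; a=np.mean([f['img'] for f in fr],0); g=a.mean(2); np.save('front.npy',a)
print('     '+' '.join('%3d'%u for u in range(216,298,4)))
for v in range(150,240,2 ): print(v,' ',' '.join('%3d'%g[v,u] for u in range(216,298,4)))
for n,p in dict(backbot=[.5775,.0166,.086],backtop=[.5775,.0166,.118],breastL=[.6355-.001,.0143-.027,.118],breastR=[.6355+.001,.0143+.027,.118],bbL=[.6355,.0143-.027,.086]).items(): print(n,proj(d,p).round(1))
```

```text
216 220 224 228 232 236 240 244 248 252 256 260 264 268 272 276 280 284 288 292 296
150   127 164 169 166 131  99  98  97  94  94  96  96  93  93  94  96  98  98  90  88 125
152   128 164 169 123  98  97  97  95  90  90  90  91  89  92  94  97  99  97  88 107 146
154   122 163 156  96  95  93  84  74  67  65  65  66  67  74  84  95  99  96  90 118 168
156   105 160 113  92  82  70  57  56  56  56  57  56  56  55  57  69  89  94 108 118 183
158   102 135 112  73  62  62  54  55  55  56  56  55  55  54  53  53  56  85 118 118 189
160   146 117 101  56  57  60  53  52  51  52  52  51  51  51  52  52  49  59 151 153 189
162   180 143  64  53  56  52  48  48  48  49  49  48  47  48  47  48  48  48 188 189 190
164   189 186  52  53  51  46  47  47  48  49  49  48  47  47  46  46  44  45 188 190 190
166   188 187  53  52  48  46  48  49  50  53  52  51  50  49  46  45  42  41 185 189 189
168   183 182  50  50  47  49  52  54  55  57  57  55  55  53  52  48  43  40 184 189 189
170   182 181  48  53  52  53  54  55  56  58  57  56  55  54  54  52  48  41 184 191 191
172   189 188  51  59  52 
[... 2439 characters left out ...]
51  54  54  52  50  50  49  48  44  97 157 157 156 156
228   155 156  88  44  47  50  54  51  54  53  52  50  49  49  47  45  95 156 156 156 156
230   155 156  87  44  47  49  54  52  54  53  52  50  50  50  46  45  92 156 155 156 155
232   156 156  81  44  48  54  58  60  61  59  57  54  52  50  47  44  87 155 154 156 155
234   156 156  74  46  59  79  85  91  93  91  88  82  76  62  48  45  84 155 154 156 156
236   157 155  77  58  85  93  97 101 103 101  97  92  80  59  53  50  83 155 155 156 156
238   156 155 103  81  92  94  97 101 104 102  96  72  58  55  53  50  96 155 155 155 154
backbot [254.4 148.5]
backtop [254.1 189.8]
breastL [223.7 208. ]
breastR [284.6 208.4]
bbL [225.  174.3]
```

Run:
```python
from h import *
import pickle
from scipy.optimize import least_squares
A=pickle.load(open('d.pkl','rb'));B=pickle.load(open('e.pkl','rb'))[1];C=pickle.load(open('g.pkl','rb'))
aC=np.load('front.npy')
def edges(img,v,lo,hi):
    g=cv2.GaussianBlur(img.astype(np.float32),(1,5),0)[v,:,0]; mid=(lo+hi)//2
    l=mid
    while g[l]<105:l-=1
    r=mid
    while g[r]<105:r+=1
    return l+(g[l]-105)/(g[l]-g[l+1]), r-(g[r]-105)/(g[r]-g[r-1])
# outline of D, heel frame
th=np.linspace(np.pi/2,3*np.pi/2,41)
D=np.r_[np.c_[-6.5+27*np.cos(th),27*np.sin(th)],[[24.5,-27],[24.5,27]]]/1000
def silh(d,o,yaw,pit,v):
    Rm=R.from_euler('zy',[yaw,pit]);us=[]
    for x,y in D:
        a=proj(d,Rm.apply([x,y,0])+o);b=proj(d,Rm.apply([x,y,.032])+o)
        if min(a[1],b[1])<=v<=max(a[1],b[1]): us.append(a[0]+(b[0]-a[0])*(v-a[1])/(b[1]-a[1]))
    return min(us),max(us)
for n,d,im,o,yaw,rows in(('A',A,A['img'],[.4795,.00977,.1207],-.0417,(205,215,225,235)),('B',B,B['img'],[.6115,.0155,.086],-.04,(215,225,235,245)),('C',C,aC,[.6115,.0155,.086],-.04,(168,174,180,184))):
    for v in rows: 
        e=edges(im,v,230,280); s=silh(d,np.array(o),yaw,0.,v); print(n,v,np.round(e,1),np.round(e[1]-e[0],1),'pred',np.round(s,1),np.round(s[1]-s[0],1))
    s2=silh(d,np.array(o)+[.005,0,0],yaw,0.,rows[1]);s3=silh(d,np.array(o),yaw,0.1,rows[1]);print('  +5mm',round(s2[1]-s2[0],1),'pitch.1',round(s3[1]-s3[0],1))
```

```text
A 205 [193.6 441.6] 248.0 pred [191.8 319. ] 127.1
A 215 [192.4 317.8] 125.4 pred [190.7 320.1] 129.4
A 225 [191.4 318.9] 127.4 pred [189.6 321.3] 131.7
A 235 [190.2 318.9] 128.7 pred [188.5 322.5] 134.0
  +5mm 124.2 pitch.1 128.7
B 215 [192.7 316.2] 123.5 pred [190.7 320.1] 129.4
B 225 [191.8 317.3] 125.5 pred [189.6 321.3] 131.7
B 235 [191.3 318.6] 127.3 pred [188.4 322.4] 134.0
B 245 [190.4 320. ] 129.6 pred [187.3 323.6] 136.3
  +5mm 126.4 pitch.1 130.6
C 168 [222.8 285.5] 62.6 pred [221.5 287.6] 66.1
C 174 [222.9 285.7] 62.9 pred [221.3 287.8] 66.5
C 180 [222.9 286.1] 63.3 pred [221.1 287.9] 66.8
C 184 [222.7 286.3] 63.7 pred [220.9 288. ] 67.0
  +5mm 65.2 pitch.1 66.2
```

From the averaged front view: the heel's breast edge is at row 206.5 and the pad's lower edge at rows 209.5–213. That makes the gap about 8.8 mm, which puts the starting pad height at about 0.197, as expected. I need about 110° more for 5 mm of give, so I'll go back to the crank.

```bash
python3 -m jog '[[0,0,0,-0.8,0,-0.5,1],[0,0,0,-0.84,0,-0.54,1],[0,0,0,-0.84,0,-0.54,1],[0,0.95,0,-0.84,0,-0.54,1],[0,0.95,0,-0.8,0,-0.6,1]]'|grep -E "pos|contact"
python3 -m jog '[[0,0.95,0,-0.75,0,-0.66,1],[0,0.95,0,-0.7,0,-0.71,1],[0,0.95,0,-0.6,0,-0.8,1],[0,0.95,0,-0.5,0,-0.86,1],[0,0.95,0,0,0,0,1]]'|grep -E "pos|contact"
python3 -m jog '[[0,0.95,0,0,0,0,1],[0,0.95,0,0,0,0,1],[0,0.95,0,0,0,0,1],[0,0.95,0,0,0,0,1],[0,0.95,0,0,0,0,1]]'|grep -E "pos|contact"
python3 -m jog '[[0,0,0,0,0,0,1]]'|grep -E "pos|contact|t:"
python3 - <<'E'
from h import *
go([.562,.009,.42],Rt(0,0));go([.562,.009,.302],Rt(0,0))
E
```

```text
tool_pos: [0.512, 0.0206, 0.3164]
contact_force: [0.7, 0.4, 0.3]
tool_pos: [0.5125, 0.0215, 0.4395]
contact_force: [0.3, 0.2, -0.4]
tool_pos: [0.512, 0.0215, 0.4352]
contact_force: [0.2, -0.1, 0.2]
t: 34.75
tool_pos: [0.5127, 0.0214, 0.4341]
tool_rot: [-0.061, -3.14, 0.011]
contact_force: [0.9, 0.5, -0.8]
turn x5deg [-0.08 -0.01 -0.44] | shift x30mm now-axes [-1.66 -0.35  0.47] final-axes [-1.64 -0.41  0.47]
turn x5deg [-0.08 -0.01 -0.44] | shift x30mm now-axes [-1.66 -0.32  4.4 ] final-axes [-1.64 -0.41  4.4 ]
```

```bash
python3 -m jog '[[-0.08,0,-0.44,-0.8,-0.2,0,1],[0,0,0,-0.84,-0.21,0.4,1],[0,0,0,0,0,1,1],[0,0,0,0,0,1,1],[0,0,0,0,0,1,1]]'|grep -E "pos|contact"
python3 -m jog '[[0,0,0,0,0,1,1],[0,0,0,0,0,0,1],[0,0,0,0,0,0,0],[0,0,0,0,0,0,-1],[0,0,0,0,0,0,-1]]' 40|grep -E "pos|contact|open"
python3 -m jog '[[0,0,0,0,0,0,-1],[0,0,0,0,0,0,-1],[0,0,0,0,0,0,-1]]' 40
```

```text
tool_pos: [0.5605, 0.0083, 0.3322]
contact_force: [-0.3, 0.1, -0.3]
tool_pos: [0.5613, 0.0083, 0.3043]
contact_force: [0.3, 0.2, -0.4]
opening: 0.0318
t: 36.38
tool_pos: [0.5612, 0.0088, 0.3039]
tool_rot: [-0.001, 3.14, 0.002]
contact_force: [-0.6, 3.8, 4.8]
opening: 0.017
grip_force: 39.6
```

```bash
python3 -m jog '[[0,0,0,-0.03,0.58,0,-1],[0,0,0,-0.23,0.53,0,-1],[0,0,0,0,0,0,-1]]' 40|grep -E "pos|contact|open"
python3 -m jog '[[0,0,0,-0.39,0.42,0,-1],[0,0,0,-0.52,0.26,0,-1],[0,0,0,0,0,0,-1]]' 40|grep -E "pos|contact|open"
python3 -m jog '[[0,0,0,-0.57,0.07,0,-1],[0,0,0,-0.29,-0.04,0,-1],[0,0,0,0,0,0,-1],[0,0,0,0,0,0,-1]]' 40
python3 - <<'E'
from h import *
p=pose()[0];v=p[:2]-[.612,.0145];print(v,np.hypot(*v),np.degrees(np.arctan2(v[1],v[0])))
E
```

```text
tool_pos: [0.5695, 0.0415, 0.304]
contact_force: [1.1, 1.0, 3.8]
opening: 0.017
tool_pos: [0.5972, 0.0617, 0.3039]
contact_force: [1.5, 0.2, 5.2]
opening: 0.0168
t: 37.62
tool_pos: [0.6217, 0.0624, 0.3039]
tool_rot: [-0.001, -3.141, 0.002]
contact_force: [-2.3, 0.2, 6.8]
opening: 0.0169
grip_force: 40.4
[0.00970884 0.04787425] 0.048848800931615075 78.53595694043796
```

```bash
python3 -m jog '[[0,0,0,0,0,0,0],[0,0,0,0,0,0,1],[0,0,0,0,0,0,1],[0,0,0,0,0,-0.5,1],[0,0,0,0,0,-1,1]]' 40|grep -E "pos|contact|open"
python3 -m jog '[[0,0,0,0,0,-1,1],[0,0,0,0.8,-0.3,-0.5,1],[0,0,0,1,-0.3,0,1],[0,0,0,1,-0.3,0,1],[0,0,0,1,-0.3,0,1]]'|grep -E "pos|contact"
python3 -m jog '[[0.02,-0.97,0.03,0.8,-0.2,0,1],[0.02,-0.97,0.03,0,0,0,1],[0.02,-0.97,0.03,0,0,0,1],[0.02,-0.97,0.03,0,0,0,1],[0.02,-0.97,0.03,0,0,0,1]]'|grep -E "pos|contact"
python3 -m jog '[[0.02,-0.97,0.03,0.3,0,0.2,1],[0.02,-0.97,0.03,0.6,0,0.6,1],[0.02,-0.97,0.03,0.66,0,0.7,1],[0.02,-0.97,0.03,0.72,0,0.66,1],[0.02,-0.97,0.03,0.77,0,0.62,1]]'|grep -E "pos|contact"
python3 - <<'E'
from h import *
print(status.get_obs()['q'].round(2));go([.5115,.0196,.1686],R.from_rotvec([.037,2.146,-.03]))
E
```

```text
tool_pos: [0.6212, 0.0629, 0.3473]
contact_force: [-0.6, -0.8, 0.2]
opening: 0.0854
tool_pos: [0.5069, 0.0266, 0.3943]
contact_force: [-0.4, -0.3, -0.1]
tool_pos: [0.4836, 0.0209, 0.3947]
contact_force: [-0.1, 0.3, 0.1]
tool_pos: [0.4732, 0.0222, 0.2723]
contact_force: [0.6, 0.2, -0.3]
[-0.17 -1.01  2.44  0.13  0.88 -1.75]
turn x5deg [ 0.06 -1.76  0.04] | shift x30mm now-axes [ 1.73 -0.02  3.26] final-axes [ 2.2  -0.01  2.95]
```

```bash
python3 -m jog '[[0.06,-0.88,0.04,0.3,0,0.8,1],[0,-0.88,0,0.45,0,0.75,1],[0,0,0,0.5,0,0.7,1],[0,0,0,0.5,0,0.6,1],[0,0,0,0,0,0,1]]'|grep -E "pos|contact|t:"
python3 -m jog '[[0,0,0,0,0,0,1],[0,0,0,0,0,0,1]]'|grep -E "pos|rot|contact|t:"
python3 - <<'E'
from h import *
fr=[grab('wrist') for _ in range(5)]; d=fr[0]; g=np.mean([f['img'] for f in fr],0).mean(2)
print('     '+' '.join('%3d'%u for u in range(216,298,4)))
for v in range(140,236,2 ): print(v,' ',' '.join('%3d'%g[v,u] for u in range(216,298,4)))
for n,p in dict(backbot=[.5775,.0166,.086],backtop=[.5775,.0166,.118],breastL=[.6355-.001,.0143-.027,.118],breastR=[.6355+.001,.0143+.027,.118],cup128=[.588,.015,.128]).items(): print(n,proj(d,p).round(1))
E
```

```text
t: 40.75
tool_pos: [0.5099, 0.0207, 0.1766]
tool_rot: [0.037, 2.153, -0.028]
contact_force: [-0.9, 0.1, 0.4]
t: 41.0
tool_pos: [0.5112, 0.0204, 0.181]
tool_rot: [0.036, 2.146, -0.029]
contact_force: [0.3, 1.1, 0.2]
     216 220 224 228 232 236 240 244 248 252 256 260 264 268 272 276 280 284 288 292 296
140   134 165 134  97  86  74  62  58  56  56  56  56  58  66  79  95  99  95  78  95 121
142   128 164 111  81  63  60  54  55  54  55  55  54  53  54  55  72  94  93  73 121 136
144   120 162  88  58  57  58  52  52  51  51  51  51  52  53  52  52  70  90  70 115 173
146   117 152  67  53  55  53  47  47  47  48  48  47  47  49  49  50  51  77  83 117 186
148   105 105  55  52  52  49  46  46  47  48  47  47  46  46  45  46  47  56 112 117 189
150    88  63  53  50  50  47  47  49  50  51  51  50  48  47  45  44  44  54 118 118 192
152   110  92  48  49  50  51  52  53  54  55  55  54  53  51  47  44  42  56 129 138 190
154   162 118  46  52  55  53  54  55  55  55  55  55  54  54  51  47  42  62 175 181 189
156   183 163  48  54  56  53  53  53  52  53  53  52  53  53  52  50  46  6
[... 2932 characters left out ...]
111 107 107 103  94 134 157 154 155 157 157 156 157
224   156 157 155 155 155 108 112 115 111 107 107 103  94 134 156 155 156 157 156 155 156
226   155 156 155 155 154 108 112 115 110 107 107 103  94 134 155 156 156 156 155 155 156
228   155 156 155 155 154 108 112 112 110 107 107 103  94 133 155 157 156 155 154 155 155
230   156 156 154 154 154 109 112 109 110 107 107 103  94 134 156 157 156 155 154 156 155
232   156 156 155 155 154 109 112 109 110 107 107 103  94 133 156 157 155 154 154 156 155
234   156 155 156 155 154 109 112 108 110 107 107 103  94 133 155 155 155 155 154 155 155
backbot [253.4 134.2]
backtop [253.1 174.3]
breastL [223.2 195.2]
breastR [283.3 195.6]
cup128 [251.4 191.4]
```

The cup edge is now about 4.6 mm above the heel top at row 187.5. The rubber has given about 4–5 mm (roughly 16–20 N), so the pad bears on the heel and isn't driven home. The heel sits centred and near level, and the robot is clear, so I'll hand in.

```bash
python3 -c "
from station import finish_job
print(finish_job())"
```

```text
the job is handed in; nothing more can be done
None
```

I handed the job in at about 41 s: the low heel sits on the seat, tipped a few degrees towards the toe and roughly 4 mm forward, with the pad pressed about 4–5 mm into its rubber (about 16–20 N). These figures come from camera images, the hand-in returned no verdict, and I never re-measured the bystanders, though nothing I did should have touched them.

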